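# Sort fired planters by inspection tag

### The job

Sort the four fired planters by their inspection tags: put the two green-tagged ones in the two nests of the sloping green-lipped rack, and the two red-tagged ones in the two nests of the low red-lipped tray, one to a nest. Keep each one upright, lower it until it lies flat on the floor of its nest between the rails, and let go of it there rather than dropping it; leave the jar, the cup and the brush where they are.

Things in the scene. Friction and masses are not known exactly. Their poses are not given: they have to be found in the camera images.
- planter_green_1: white glazed ceramic trough planter with a terracotta foot, 112 long (own x) x 48 wide (own y) x 55 high (own z, up), about 0.2 to 0.45 kg, rigid, open on top, with a green square-ish inspection tag (34 x 36) lying flat on the closed ledge at its +x end. Stands upright on the table at the start. Origin: centre of its underside. Grip it across the 48 mm width, at mid length
- planter_green_2: white glazed ceramic trough planter with a terracotta foot, 112 long (own x) x 48 wide (own y) x 55 high (own z, up), about 0.2 to 0.45 kg, rigid, open on top, with a green square-ish inspection tag (34 x 36) lying flat on the closed ledge at its +x end. Stands upright on the table at the start. Origin: centre of its underside. Grip it across the 48 mm width, at mid length
- planter_red_1: white glazed ceramic trough planter with a terracotta foot, 112 long (own x) x 48 wide (own y) x 55 high (own z, up), about 0.2 to 0.45 kg, rigid, open on top, with a red square-ish inspection tag (34 x 36) lying flat on the closed ledge at its +x end. Stands upright on the table at the start. Origin: centre of its underside. Grip it across the 48 mm width, at mid length
- planter_red_2: white glazed ceramic trough planter with a terracotta foot, 112 long (own x) x 48 wide (own y) x 55 high (own z, up), about 0.2 to 0.45 kg, rigid, open on top, with a red square-ish inspection tag (34 x 36) lying flat on the closed ledge at its +x end. Stands upright on the table at the start. Origin: centre of its underside. Grip it across the 48 mm width, at mid length
- pass_rack: fixed wooden pass rack, 144 (x) x 188 (y), a deck sloping 0.26 rad down towards its own -x (roughly towards the robot), deck floor 85 above the table at its middle, with two nests side by side (110 apart in y) and a green lip and green floor patches. Origin: on the table under its middle; x up the slope, z vertical. It and the tray swap sides from run to run
- reject_tray: fixed low grey plastic reject tray, 144 (x) x 188 (y) x 18 high, level, with two nests side by side (110 apart in y), a red front lip and red floor patches. Origin: on the table under its middle
- pass_nest_1 (a point): floor centre of one of the two nests of the sloping rack, on the sloped surface; z is normal to the slope (leaning 0.26 rad from vertical towards the rack's own -x), x points up the slope along the nest, y across it. Inner nest size 128 (x) x 62 (y); its rails stand 10 above the floor, 8 thick, the low-end lip 12. Either nest takes either green-tagged planter, either way round
- pass_nest_2 (a point): floor centre of one of the two nests of the sloping rack, on the sloped surface; z is normal to the slope (leaning 0.26 rad from vertical towards the rack's own -x), x points up the slope along the nest, y across it. Inner nest size 128 (x) x 62 (y); its rails stand 10 above the floor, 8 thick, the low-end lip 12. Either nest takes either green-tagged planter, either way round
- reject_nest_1 (a point): floor centre of one of the two nests of the tray, on its level floor (6 above the table); z up, x along the nest. Inner nest size 128 (x) x 62 (y); its rails stand 10 above the floor, 8 thick, the front lip 12. Either nest takes either red-tagged planter, either way round
- reject_nest_2 (a point): floor centre of one of the two nests of the tray, on its level floor (6 above the table); z up, x along the nest. Inner nest size 128 (x) x 62 (y); its rails stand 10 above the floor, 8 thick, the front lip 12. Either nest takes either red-tagged planter, either way round
- glaze_jar: bystander: loose blue glaze jar with white cap, 64 across, 75 high; origin at its underside
- water_cup: bystander: loose white cup, 84 across the rim, 80 high; origin at its underside
- brush: bystander: loose brush lying on the table, 180 long along its own x
Not all that is in view belongs to the job. What is shaped like the planter_red_1 but turquoise is not meant.

How it is judged:
By the outcome, as a careful person would: the job done as asked, in the order asked, and still so for the second after the job is handed in, with the robot touching nothing.
It also fails if it takes over 72 s, if anything falls off the work surface, if the arm or the gripper's body presses on something with over 40 N, if the wrist force passes 120 N, or if a joint passes its speed limit or range.

### The arm

A 6-joint arm with a two-finger parallel gripper is mounted at the origin on the work surface. World frame = base frame: x ahead of the robot, y to its left, z up, the work surface at z = 0. Lengths are in m, angles in rad, forces in N, time in s.
With the tool pointing down it reaches from about 0.25 to 0.775 m from the base axis. Payload 4 kg.
Tool frame: the origin (TCP) lies between the finger pads; the fingertips stand 14 mm ahead of it and the grasp point (between the pads) lies 5 mm behind it (robot.tips_ahead is the distance from the TCP to the fingertips, in m); z points along the fingers, y is the direction in which the jaws open and shut (so a half turn about z gives the same grasp; the last joint's range is limited). The gripper opens to 94 mm and grips with 3 to 60 N. Pads are 16 mm wide; open, the fingers measure 119 mm over their backs; the gripper's body (75 mm by 177 mm) begins 78 mm behind the grasp point.
Start: joints at [-1.258, 0.087, 1.371, -0, 1.684, -0.103], TCP at [0.222, -0.503, 0.22] pointing down, gripper open.
Joint ranges: [-3.1, 3.1], [-0.76, 2.03], [0.27, 2.55], [-1.08, 4.22], [0.17, 2.65], [-2.57, 2.57]. Speed limits (rad/s): [2.79, 2.79, 3.14, 3.14, 3.14, 3.14].

### API

Orientations are given as [roll, pitch, yaw] about the fixed x, y, z axes, in that order (R = Rz(yaw) Ry(pitch) Rx(roll)).
In Python, from bench import robot, optics, job gives the robot as it stands.
- The arm moves only by the tool apply_moves, never from a script. Its argument "moves" is a list of rows, each a list of 3 entries, a list of its own where there are three numbers: the shift along the tool's x, y, z in cm, then the turn, a rotation vector about the tool's x, y, z in rad, then the opening, from 0 (shut) to 1 (fully open). In form: [[[tx, ty, tz], [rx, ry, rz], grip], ...]. A call has exactly 10 rows; each row is the pose to reach, as a shift and turn from the pose commanded when the call began, along the tool's axes at that moment; what a row does not reach only later rows make up. A row lasts 1/12 s, in which the tool goes at most 41.7 mm and 7.16 degrees, less where a joint would pass 70% of its speed; a pose out of reach is approached as far as the arm can. A call with a gripper value outside its range is refused whole. The fingers move at their own pace and stop on an object; the grip force is fixed at half the most. Time passes only in rows, so rows that repeat a pose let the fingers close, or fill a call up. It gives the time, the measured TCP pose, the force and the opening at its end, in the units of the state.
- robot.get_obs(): the state, without advancing time (a new reading comes with each control period).
- optics.snapshot(name): name is "scene" or "top" or "wrist"; returns the picture (420x560x3 uint8, red, green, blue); there is no depth.
- optics.get_calibration(name): a dict with "fx", "fy", "cx", "cy" (pixels), "rvec" (rotation vector, rad) and "tvec" (3), from world to camera coordinates, as OpenCV has them. Camera axes: x right, y down, z forward; pixel columns grow to the right and rows downward; lengths in m; the calibration is good to about 2 mm. The wrist camera is an equidistant fisheye: a pixel r from the principal point sees the ray r / f radians off the axis. A picture is of the moment at which its call begins: read the wrist's pose just before it. get_calibration takes no time and is no camera call; for the wrist camera it gives the pose at the moment of the call.
- job.close_job(): hands the job in, once; it reports no verdict.
The state is a dict: "time": time; "joint_positions": joint angles; "qvel": joint speeds; "joint_torque": joint torques, N m; "tool_pos": TCP position; "ee_rot": TCP orientation; "wrist_force": force on the tool from outside, world axes, zero at the start; "wrist_torque": the same for the moment, N m; "width": finger opening in m.
Only numpy, scipy, OpenCV 4.12 (cv2) and the standard library are available. Lean on these libraries where they do the work, as an engineer would, in place of code of your own. Each camera call takes 0.05 s, during which the arm holds its last target.

## Working session

There is one attempt and no reset: what is moved stays moved. The work goes in short steps, Python scripts to look and compute and a tool call to move; the robot and the scene stay as the last step left them, time stands still between calls to the robot, and variables do not carry over. Pictures are saved under pics/ and viewed, and the job is handed in when it is done.

Besides the shell and the picture viewer there is one more tool, called after "Request:" by a JSON object that holds its "api" and its "payload". apply_moves: Moves the arm, as the interface text tells. Its arguments: {"type":"object","properties":{"moves":{"type":"array"}},"required":["moves"]}

```bash
ls; mkdir -p pics; python3 - <<'E'
from bench import robot, optics, job
import cv2
for n in ["scene","top"]:
    im=optics.snapshot(n); cv2.imwrite(f"pics/{n}0.png",cv2.cvtColor(im,cv2.COLOR_RGB2BGR)); print(n,optics.get_calibration(n))
print(robot.get_obs())
E
```

```text
pics
scene {'fx': 544.726839000599, 'fy': 544.726839000599, 'cx': 275.1497052885278, 'cy': 210.93707080753586, 'rvec': array([ 1.38085911,  2.31316822, -0.7882542 ]), 'tvec': array([ 0.24237457, -0.28153857,  1.80979516])}
top {'fx': 423.65946865401054, 'fy': 423.65946865401054, 'cx': 283.4340971238722, 'cy': 213.9903952909414, 'rvec': array([ 2.16467779, -2.17715902,  0.10201696]), 'tvec': array([0.02274873, 0.53909772, 1.0989744 ])}
{'time': 0.1, 'joint_positions': array([-1.25809357e+00,  8.79121796e-02,  1.37208214e+00, -4.12284557e-05,
        1.68362017e+00, -1.03107641e-01]), 'qvel': array([-0.00030481, -0.00211825, -0.0037532 , -0.00051125, -0.00026447,
       -0.00015594]), 'joint_torque': array([ 2.11529179e-03, -3.41252160e+01, -3.03302586e+01,  7.19554257e-02,
        3.04228789e-02, -1.01752266e-04]), 'tool_pos': array([ 0.22199688, -0.50269588,  0.21841486]), 'ee_rot': array([-3.13957734e+00, -1.67339554e-04,  4.15805630e-01]), 'wrist_force': array([-0.89269055, -0.96987526, -0.21581156]), 'wrist_torque': array([-0.06625044, -0.04648099,  0.01571607]), 'width': 0.09380594203889021}
```

View pics/scene0.png

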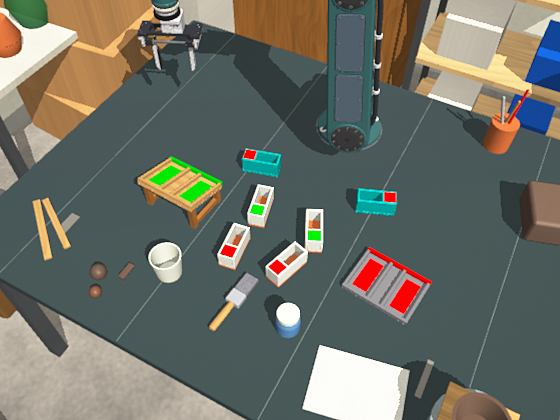

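View pics/top0.png

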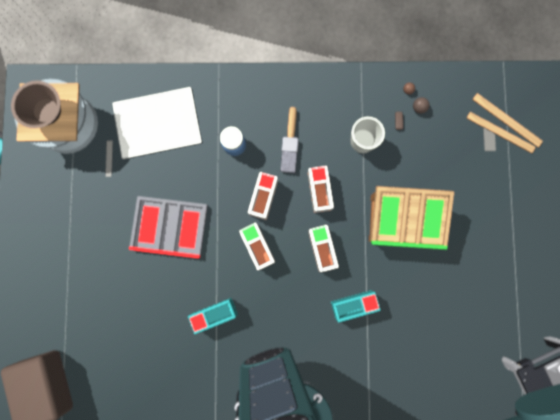

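The top view shows white planters at about (263,195) red, (320,188) red, (257,246) green and (323,248) green. The turquoise lookalikes at (212,316) and (356,306) also have red tags and are not meant. The rack is at (412,218) and the tray at (169,228). Next, close crops.

```bash
python3 - <<'E'
import cv2
im=cv2.imread("pics/top0.png")
def crop(x,y,w,h,s,n):
    c=cv2.resize(im[y:y+h,x:x+w],None,fx=s,fy=s,interpolation=cv2.INTER_CUBIC)
    for i in range(0,w,10): cv2.line(c,(i*s,0),(i*s,8 if i%50 else 20),(255,255,0),1)
    for i in range(0,h,10): cv2.line(c,(0,i*s),(8 if i%50 else 20,i*s),(255,255,0),1)
    cv2.imwrite(n,c)
crop(230,155,120,120,5,"pics/c1.png")
crop(360,170,110,90,7,"pics/c2.png")
crop(120,185,110,85,7,"pics/c3.png")
E
```

```text
(no output)
```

View pics/c1.png

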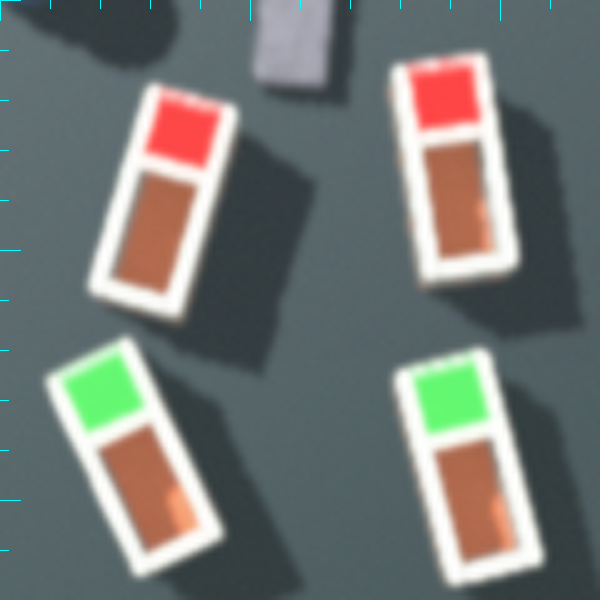

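View pics/c2.png

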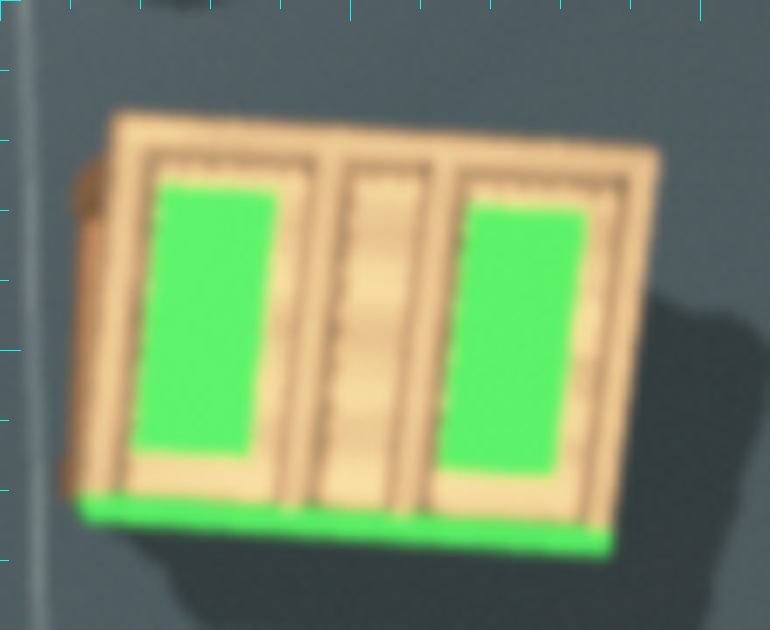

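View pics/c3.png

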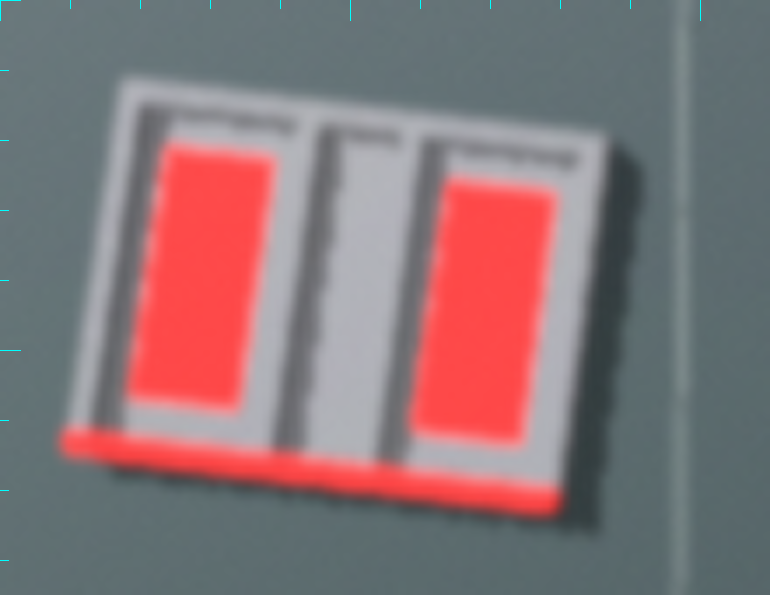

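```bash
cat > h.py <<'E'
import numpy as np, cv2
from scipy.optimize import least_squares
from scipy.spatial.transform import Rotation as Ro
def proj(P,c):
    K=np.array([[c['fx'],0,c['cx']],[0,c['fy'],c['cy']],[0,0,1]])
    return cv2.projectPoints(np.asarray(P,float).reshape(-1,1,3),c['rvec'],c['tvec'],K,None)[0].reshape(-1,2)
def Rz(a): return Ro.from_euler('z',a).as_matrix()
a=0.26
R_s=Ro.from_euler('y',-a).as_matrix() # x up the slope
planter=np.array([[.056,.024,.055],[.056,-.024,.055],[-.056,-.024,.055],[-.056,.024,.055]])
rack=(R_s@np.array([[.072,.094,.010],[.072,-.094,.010],[-.072,-.094,.012],[-.072,.094,.012]]).T).T+[0,0,.085]
tray=np.array([[.072,.094,.016],[.072,-.094,.016],[-.072,-.094,.018],[-.072,.094,.018]])
def place(m,p): return (Rz(p[2])@m.T).T+[p[0],p[1],0]
def fit(m,px,c,p0):
    r=least_squares(lambda p:(proj(place(m,p),c)-px).ravel(),p0,x_scale=[.1,.1,.3])
    return r.x,np.abs(r.fun).reshape(-1,2)
E
cat > fit0.py <<'E'
from h import *
from bench import optics
c=optics.get_calibration("top"); cs=optics.get_calibration("scene")
def o(l,s,x,y): return (np.array(l)+.5)/s-.5+[x,y]
D={'redL':(planter,o([(150,83),(240,105),(183,321),(88,290)],5,230,155)),
'redR':(planter,o([(391,64),(485,53),(519,264),(424,277)],5,230,155)),
'grL':(planter,o([(46,378),(128,338),(224,536),(138,577)],5,230,155)),
'grR':(planter,o([(394,370),(488,348),(544,562),(452,585)],5,230,155)),
'rack':(rack,o([(117,112),(661,148),(612,555),(80,522)],7,360,170)),
'tray':(tray,o([(123,77),(607,133),(557,515),(60,457)],7,120,185))}
im=cv2.imread('pics/scene0.png')
im=cv2.resize(im,None,fx=3,fy=3,interpolation=cv2.INTER_CUBIC)
for k,(m,px) in D.items():
    p,r=fit(m,px,c,[.5,0,0]); print(k,p.round(4),r.round(1).tolist())
    q=((proj(place(m,p),cs)+.5)*3-.5).round().astype(int)
    cv2.polylines(im,[q.reshape(-1,1,2)],True,(255,0,255),1)
cv2.imwrite('pics/ov.png',im[430:980,400:1300])
print(cv2.imwrite('pics/ov.png',cv2.resize(im[430:980,400:1300],(800,489))))
E
python3 fit0.py
```

```text
redL [ 0.5877  0.0733 -0.2755] [[0.0, 0.4], [0.3, 0.8], [0.5, 1.2], [0.7, 0.1]]
redR [ 0.6054 -0.0773  0.1381] [[0.4, 0.3], [0.2, 0.1], [0.4, 0.1], [0.2, 0.1]]
grL [0.4543 0.0896 0.4428] [[0.1, 0.2], [0.3, 0.1], [0.2, 0.1], [0.1, 0.2]]
grR [ 0.4488 -0.0827  0.2439] [[0.5, 0.3], [0.3, 0.1], [0.2, 0.3], [0.0, 0.2]]
rack [ 0.5244 -0.3003 -0.0696] [[0.7, 0.8], [0.6, 0.5], [0.6, 0.6], [0.5, 0.7]]
tray [ 0.5081  0.3291 -0.122 ] [[0.1, 0.5], [0.1, 0.5], [0.3, 0.5], [0.5, 0.5]]
True
```

View pics/ov.png

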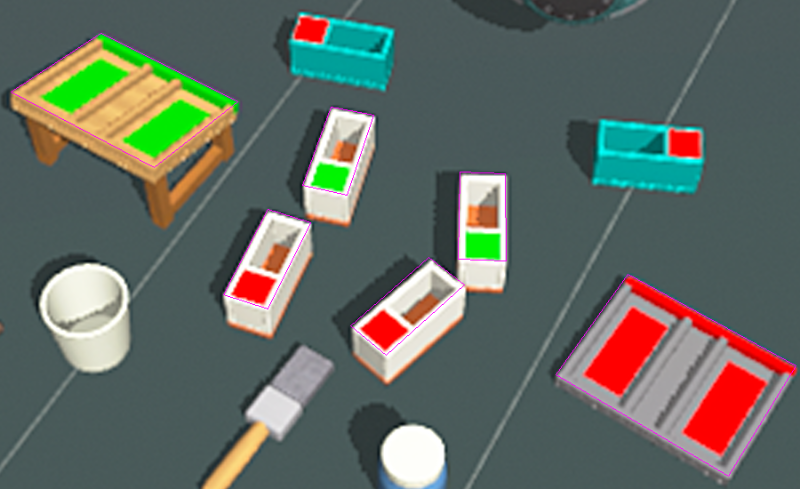

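```bash
cat > plan.py <<'E'
import json,sys
from h import *
Rx=Ro.from_euler('x',np.pi)
def down(yaw): return Ro.from_euler('z',yaw)*Rx
RACK=(.5244,-.3003,-.0696); TRAY=(.5081,.3291,-.122)
def rackT(i,dx=0,h=0,dz=0):  # i=+1/-1 ; point in nest frame, height h along normal
    R=Ro.from_euler('z',RACK[2])*Ro.from_euler('y',-.26)
    return np.array([RACK[0],RACK[1],.085+dz])+R.apply([dx,i*.055,h]), R*Rx
def trayT(i,h=0):
    R=Ro.from_euler('z',TRAY[2]); return np.array([TRAY[0],TRAY[1],.006])+R.apply([0,i*.055,h]), R*Rx
def load():
    try: d=json.load(open('cmd.json'))
    except: d=dict(p=[.222,-.503,.22],q=Ro.from_euler('xyz',[np.pi,0,.416]).as_quat().tolist())
    return np.array(d['p']),Ro.from_quat(d['q'])
def save(p,R): json.dump(dict(p=list(map(float,p)),q=R.as_quat().tolist()),open('cmd.json','w'))
def plan(segs,commit=True):
    """segs: (p,R,n,grip): linear from previous in n rows"""
    p0,R0=load(); pc,Rc=p0,R0; rows=[]
    for p,R,n,g in segs:
        if p is None: p,R=pc,Rc
        p=np.asarray(p,float)
        rv=(Rc.inv()*R).as_rotvec()
        print('#step mm %.1f deg %.2f'%(np.linalg.norm(p-pc)*1e3/n,np.degrees(np.linalg.norm(rv))/n))
        for k in range(1,n+1):
            pp=pc+(p-pc)*k/n; RR=Rc*Ro.from_rotvec(rv*k/n)
            t=np.round(R0.inv().apply(pp-p0)*100,2)+0.; r=np.round((R0.inv()*RR).as_rotvec(),3)+0.
            rows.append([t.tolist(),r.tolist(),g])
        pc,Rc=p,R
    assert len(rows)==10,len(rows)
    print(json.dumps(rows))
    if commit: save(p0+R0.apply(np.array(rows[-1][0])/100),R0*Ro.from_rotvec(rows[-1][1]))
def state():
    from bench import robot
    o=robot.get_obs(); p,R=load()
    m=Ro.from_euler('xyz',o['ee_rot'])
    print('t%.2f pos'%o['time'],o['tool_pos'].round(4),'err mm',((o['tool_pos']-p)*1e3).round(1),'rot err',(R.inv()*m).as_rotvec().round(4),'F',o['wrist_force'].round(1),'w %.4f'%o['width'])
E
python3 - <<'E'
from plan import *
R=down(.2439)
plan([([.4488,-.0827,.22],R,12-2,.85)],True)
E
```

```text
#step mm 47.8 deg 0.99
[[[3.77, -2.93, 0.0], [0.0, 0.0, 0.017], 0.85], [[7.55, -5.86, 0.0], [0.0, 0.0, 0.034], 0.85], [[11.32, -8.78, 0.0], [0.0, 0.0, 0.052], 0.85], [[15.09, -11.71, 0.0], [0.0, 0.0, 0.069], 0.85], [[18.87, -14.64, 0.0], [0.0, 0.0, 0.086], 0.85], [[22.64, -17.57, 0.0], [0.0, 0.0, 0.103], 0.85], [[26.41, -20.5, 0.0], [0.0, 0.0, 0.12], 0.85], [[30.18, -23.42, 0.0], [0.0, 0.0, 0.138], 0.85], [[33.96, -26.35, 0.0], [0.0, 0.0, 0.155], 0.85], [[37.73, -29.28, 0.0], [0.0, 0.0, 0.172], 0.85]]
```

```bash
rm cmd.json; python3 - <<'E'
from plan import *
R=down(.2439)
plan([([.38,-.21,.18],R,10,.85)],True)
E
```

```text
#step mm 33.5 deg 0.99
[[[2.63, -2.04, 0.4], [0.0, 0.0, 0.017], 0.85], [[5.26, -4.08, 0.8], [0.0, 0.0, 0.034], 0.85], [[7.89, -6.12, 1.2], [0.0, 0.0, 0.052], 0.85], [[10.52, -8.17, 1.6], [0.0, 0.0, 0.069], 0.85], [[13.15, -10.21, 2.0], [0.0, 0.0, 0.086], 0.85], [[15.78, -12.25, 2.4], [0.0, 0.0, 0.103], 0.85], [[18.4, -14.29, 2.8], [0.0, 0.0, 0.12], 0.85], [[21.03, -16.33, 3.2], [0.0, 0.0, 0.138], 0.85], [[23.66, -18.37, 3.6], [0.0, 0.0, 0.155], 0.85], [[26.29, -20.42, 4.0], [0.0, 0.0, 0.172], 0.85]]
```

Request:
{"api": "apply_moves", "payload": {"moves": [[[2.63,-2.04,0.4],[0.0,0.0,0.017],0.85],[[5.26,-4.08,0.8],[0.0,0.0,0.034],0.85],[[7.89,-6.12,1.2],[0.0,0.0,0.052],0.85],[[10.52,-8.17,1.6],[0.0,0.0,0.069],0.85],[[13.15,-10.21,2.0],[0.0,0.0,0.086],0.85],[[15.78,-12.25,2.4],[0.0,0.0,0.103],0.85],[[18.4,-14.29,2.8],[0.0,0.0,0.12],0.85],[[21.03,-16.33,3.2],[0.0,0.0,0.138],0.85],[[23.66,-18.37,3.6],[0.0,0.0,0.155],0.85],[[26.29,-20.42,4.0],[0.0,0.0,0.172],0.85]]}}

```text
time: 0.93
tool_pos: [0.3804, -0.2085, 0.1789]
ee_rot: [-3.141, 0.0, 0.243]
wrist_force: [-0.7, 0.2, -0.3]
width: 0.0796
```

```bash
python3 - <<'E'
from plan import *
state()
R=down(.2439)
plan([([.4488,-.0827,.10],R,6,.85),(None,None,4,.85)],True)
E
```

```text
t0.93 pos [ 0.3804 -0.2085  0.1789] err mm [ 0.4  1.5 -1.1] rot err [ 0.0003 -0.0003  0.0013] F [-0.7  0.2 -0.3] w 0.0796
#step mm 27.6 deg 0.00
#step mm 0.0 deg 0.00
[[[1.63, -1.78, 1.33], [0.0, 0.0, 0.0], 0.85], [[3.25, -3.56, 2.67], [0.0, 0.0, 0.0], 0.85], [[4.88, -5.34, 4.0], [0.0, 0.0, 0.0], 0.85], [[6.5, -7.13, 5.33], [0.0, 0.0, 0.0], 0.85], [[8.13, -8.91, 6.67], [0.0, 0.0, 0.0], 0.85], [[9.75, -10.69, 8.0], [0.0, 0.0, 0.0], 0.85], [[9.75, -10.69, 8.0], [0.0, 0.0, 0.0], 0.85], [[9.75, -10.69, 8.0], [0.0, 0.0, 0.0], 0.85], [[9.75, -10.69, 8.0], [0.0, 0.0, 0.0], 0.85], [[9.75, -10.69, 8.0], [0.0, 0.0, 0.0], 0.85]]
```

Request:
{"api": "apply_moves", "payload": {"moves": [[[1.63,-1.78,1.33],[0.0,0.0,0.0],0.85],[[3.25,-3.56,2.67],[0.0,0.0,0.0],0.85],[[4.88,-5.34,4.0],[0.0,0.0,0.0],0.85],[[6.5,-7.13,5.33],[0.0,0.0,0.0],0.85],[[8.13,-8.91,6.67],[0.0,0.0,0.0],0.85],[[9.75,-10.69,8.0],[0.0,0.0,0.0],0.85],[[9.75,-10.69,8.0],[0.0,0.0,0.0],0.85],[[9.75,-10.69,8.0],[0.0,0.0,0.0],0.85],[[9.75,-10.69,8.0],[0.0,0.0,0.0],0.85],[[9.75,-10.69,8.0],[0.0,0.0,0.0],0.85]]}}

```text
time: 1.77
tool_pos: [0.4491, -0.0839, 0.1003]
ee_rot: [3.14, -0.001, 0.243]
wrist_force: [0.8, -0.1, 0.2]
width: 0.0801
```

```bash
python3 - <<'E'
from plan import *
from bench import optics
state()
c=optics.get_calibration('wrist'); im=optics.snapshot('wrist')[:,:,::-1].copy()
# overlay expected rim with fisheye
P=place(planter,(.4488,-.0827,.2439))
X=(Ro.from_rotvec(c['rvec']).apply(P)+c['tvec'])
r=np.linalg.norm(X[:,:2],axis=1); th=np.arctan2(r,X[:,2])
q=np.c_[c['cx']+c['fx']*th*X[:,0]/r,c['cy']+c['fy']*th*X[:,1]/r]
print(q.round(1))
for a in q: cv2.circle(im,tuple(int(round(v)) for v in a),3,(255,0,255),1)
cv2.imwrite('pics/w1.png',im)
R=down(.2439)
plan([([.4488,-.0827,.032],R,6,.85),(None,None,1,.85),(None,None,3,.2)],True)
E
```

```text
t1.77 pos [ 0.4491 -0.0839  0.1003] err mm [ 0.4 -1.3  0.3] rot err [-0.0012  0.0009  0.0014] F [ 0.8 -0.1  0.2] w 0.0801
[[237.6 151.7]
 [311.5 151.5]
 [306.6 300.9]
 [243.4 301. ]]
#step mm 11.3 deg 0.00
#step mm 0.0 deg 0.00
#step mm 0.0 deg 0.00
[[[0.0, 0.0, 1.13], [0.0, 0.0, 0.0], 0.85], [[0.0, 0.0, 2.27], [0.0, 0.0, 0.0], 0.85], [[0.0, 0.0, 3.4], [0.0, 0.0, 0.0], 0.85], [[0.0, 0.0, 4.53], [0.0, 0.0, 0.0], 0.85], [[0.0, 0.0, 5.67], [0.0, 0.0, 0.0], 0.85], [[0.0, 0.0, 6.8], [0.0, 0.0, 0.0], 0.85], [[0.0, 0.0, 6.8], [0.0, 0.0, 0.0], 0.85], [[0.0, 0.0, 6.8], [0.0, 0.0, 0.0], 0.2], [[0.0, 0.0, 6.8], [0.0, 0.0, 0.0], 0.2], [[0.0, 0.0, 6.8], [0.0, 0.0, 0.0], 0.2]]
```

View pics/w1.png

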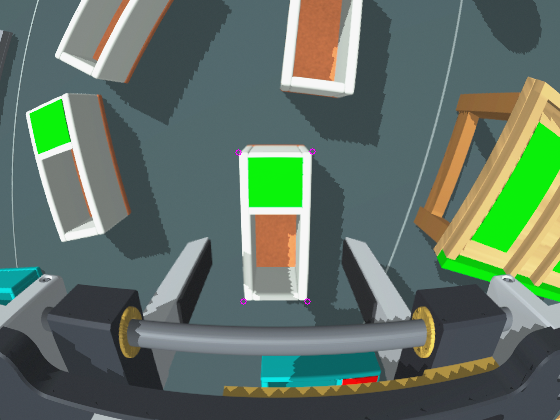

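The wrist picture shows the green-tagged white planter, tag at (275,182), with rim corners on the predicted points and fingers astride it at (200,275) and (355,270). Descending to grip.

Request:
{"api": "apply_moves", "payload": {"moves": [[[0.0,0.0,1.13],[0.0,0.0,0.0],0.85],[[0.0,0.0,2.27],[0.0,0.0,0.0],0.85],[[0.0,0.0,3.4],[0.0,0.0,0.0],0.85],[[0.0,0.0,4.53],[0.0,0.0,0.0],0.85],[[0.0,0.0,5.67],[0.0,0.0,0.0],0.85],[[0.0,0.0,6.8],[0.0,0.0,0.0],0.85],[[0.0,0.0,6.8],[0.0,0.0,0.0],0.85],[[0.0,0.0,6.8],[0.0,0.0,0.0],0.2],[[0.0,0.0,6.8],[0.0,0.0,0.0],0.2],[[0.0,0.0,6.8],[0.0,0.0,0.0],0.2]]}}

```text
time: 2.65
tool_pos: [0.4497, -0.0831, 0.0322]
ee_rot: [3.141, -0.001, 0.244]
wrist_force: [-0.3, 0.4, -0.2]
width: 0.0632
```

```bash
python3 - <<'E'
from plan import *
state()
R=down(.2439)
plan([(None,None,3,.2),([.4488,-.0827,.10],R,7,.2)],True)
E
```

```text
t2.65 pos [ 0.4497 -0.0831  0.0322] err mm [ 1.  -0.4  0.2] rot err [-0.0009  0.0014  0.0001] F [-0.3  0.4 -0.2] w 0.0632
#step mm 0.0 deg 0.00
#step mm 9.7 deg 0.00
[[[0.0, 0.0, 0.0], [0.0, 0.0, 0.0], 0.2], [[0.0, 0.0, 0.0], [0.0, 0.0, 0.0], 0.2], [[0.0, 0.0, 0.0], [0.0, 0.0, 0.0], 0.2], [[0.0, 0.0, -0.97], [0.0, 0.0, 0.0], 0.2], [[0.0, 0.0, -1.94], [0.0, 0.0, 0.0], 0.2], [[0.0, 0.0, -2.91], [0.0, 0.0, 0.0], 0.2], [[0.0, 0.0, -3.89], [0.0, 0.0, 0.0], 0.2], [[0.0, 0.0, -4.86], [0.0, 0.0, 0.0], 0.2], [[0.0, 0.0, -5.83], [0.0, 0.0, 0.0], 0.2], [[0.0, 0.0, -6.8], [0.0, 0.0, 0.0], 0.2]]
```

```bash
python3 - <<'E'
from plan import *
R=down(.2439)
p,q=load(); save([p[0],p[1],.032],q)
plan([(None,None,5,.2),([.4488,-.0827,.082],R,5,.2)],True)
E
```

```text
#step mm 0.0 deg 0.00
#step mm 10.0 deg 0.00
[[[0.0, 0.0, 0.0], [0.0, 0.0, 0.0], 0.2], [[0.0, 0.0, 0.0], [0.0, 0.0, 0.0], 0.2], [[0.0, 0.0, 0.0], [0.0, 0.0, 0.0], 0.2], [[0.0, 0.0, 0.0], [0.0, 0.0, 0.0], 0.2], [[0.0, 0.0, 0.0], [0.0, 0.0, 0.0], 0.2], [[0.0, 0.0, -1.0], [0.0, 0.0, 0.0], 0.2], [[0.0, 0.0, -2.0], [0.0, 0.0, 0.0], 0.2], [[0.0, 0.0, -3.0], [0.0, 0.0, 0.0], 0.2], [[0.0, 0.0, -4.0], [0.0, 0.0, 0.0], 0.2], [[0.0, 0.0, -5.0], [0.0, 0.0, 0.0], 0.2]]
```

Request:
{"api": "apply_moves", "payload": {"moves": [[[0.0,0.0,0.0],[0.0,0.0,0.0],0.2],[[0.0,0.0,0.0],[0.0,0.0,0.0],0.2],[[0.0,0.0,0.0],[0.0,0.0,0.0],0.2],[[0.0,0.0,0.0],[0.0,0.0,0.0],0.2],[[0.0,0.0,0.0],[0.0,0.0,0.0],0.2],[[0.0,0.0,-1.0],[0.0,0.0,0.0],0.2],[[0.0,0.0,-2.0],[0.0,0.0,0.0],0.2],[[0.0,0.0,-3.0],[0.0,0.0,0.0],0.2],[[0.0,0.0,-4.0],[0.0,0.0,0.0],0.2],[[0.0,0.0,-5.0],[0.0,0.0,0.0],0.2]]}}

```text
time: 3.48
tool_pos: [0.4491, -0.0829, 0.0827]
ee_rot: [3.141, -0.0, 0.244]
wrist_force: [0.2, -0.6, -1.7]
width: 0.0476
```

```bash
python3 - <<'E'
from plan import *
state()
p,R=rackT(-1,0,.075)   # far nest, bottom 43mm above floor
print(p)
plan([([.46,-.13,.18],down(.2),5,.2),([.49,-.22,.19],down(0.05),5,.2)],True)
E
```

```text
t3.48 pos [ 0.4491 -0.0829  0.0827] err mm [ 0.3 -0.3  0.7] rot err [-0.0004  0.0005  0.0002] F [ 0.2 -0.6 -1.7] w 0.0476
[ 0.50134073 -0.35382596  0.15747925]
#step mm 21.9 deg 0.50
#step mm 19.1 deg 1.72
[[[-0.01, 0.97, -1.96], [0.0, 0.0, 0.009], 0.2], [[-0.02, 1.95, -3.92], [0.0, 0.0, 0.018], 0.2], [[-0.03, 2.92, -5.88], [0.0, 0.0, 0.026], 0.2], [[-0.04, 3.89, -7.84], [0.0, 0.0, 0.035], 0.2], [[-0.05, 4.86, -9.8], [0.0, 0.0, 0.044], 0.2], [[0.1, 6.75, -10.0], [0.0, 0.0, 0.074], 0.2], [[0.24, 8.65, -10.2], [0.0, 0.0, 0.104], 0.2], [[0.39, 10.54, -10.4], [0.0, 0.0, 0.134], 0.2], [[0.54, 12.43, -10.6], [0.0, 0.0, 0.164], 0.2], [[0.69, 14.32, -10.8], [0.0, 0.0, 0.194], 0.2]]
```

Request:
{"api": "apply_moves", "payload": {"moves": [[[-0.01,0.97,-1.96],[0.0,0.0,0.009],0.2],[[-0.02,1.95,-3.92],[0.0,0.0,0.018],0.2],[[-0.03,2.92,-5.88],[0.0,0.0,0.026],0.2],[[-0.04,3.89,-7.84],[0.0,0.0,0.035],0.2],[[-0.05,4.86,-9.8],[0.0,0.0,0.044],0.2],[[0.1,6.75,-10.0],[0.0,0.0,0.074],0.2],[[0.24,8.65,-10.2],[0.0,0.0,0.104],0.2],[[0.39,10.54,-10.4],[0.0,0.0,0.134],0.2],[[0.54,12.43,-10.6],[0.0,0.0,0.164],0.2],[[0.69,14.32,-10.8],[0.0,0.0,0.194],0.2]]}}

```text
time: 4.32
tool_pos: [0.4904, -0.221, 0.1904]
ee_rot: [3.141, -0.0, 0.048]
wrist_force: [0.4, 0.3, -1.9]
width: 0.0474
```

```bash
python3 - <<'E'
from plan import *
state()
p,R=rackT(-1,-.001,.085)
plan([(p,R,8,.2),(None,None,2,.2)],True)
E
```

```text
t4.32 pos [ 0.4904 -0.221   0.1904] err mm [ 0.4 -1.1  0.4] rot err [-0.0004  0.0005  0.0016] F [ 0.4  0.3 -1.9] w 0.0474
#step mm 17.0 deg 2.05
#step mm 0.0 deg 0.00
[[[0.01, 1.67, 0.29], [-0.002, 0.032, 0.015], 0.2], [[0.03, 3.35, 0.58], [-0.004, 0.065, 0.03], 0.2], [[0.04, 5.02, 0.87], [-0.006, 0.097, 0.045], 0.2], [[0.05, 6.69, 1.16], [-0.008, 0.13, 0.059], 0.2], [[0.07, 8.36, 1.44], [-0.01, 0.162, 0.074], 0.2], [[0.08, 10.04, 1.73], [-0.012, 0.195, 0.089], 0.2], [[0.1, 11.71, 2.02], [-0.014, 0.227, 0.104], 0.2], [[0.11, 13.38, 2.31], [-0.016, 0.26, 0.119], 0.2], [[0.11, 13.38, 2.31], [-0.016, 0.26, 0.119], 0.2], [[0.11, 13.38, 2.31], [-0.016, 0.26, 0.119], 0.2]]
```

Request:
{"api": "apply_moves", "payload": {"moves": [[[0.01,1.67,0.29],[-0.002,0.032,0.015],0.2],[[0.03,3.35,0.58],[-0.004,0.065,0.03],0.2],[[0.04,5.02,0.87],[-0.006,0.097,0.045],0.2],[[0.05,6.69,1.16],[-0.008,0.13,0.059],0.2],[[0.07,8.36,1.44],[-0.01,0.162,0.074],0.2],[[0.08,10.04,1.73],[-0.012,0.195,0.089],0.2],[[0.1,11.71,2.02],[-0.014,0.227,0.104],0.2],[[0.11,13.38,2.31],[-0.016,0.26,0.119],0.2],[[0.11,13.38,2.31],[-0.016,0.26,0.119],0.2],[[0.11,13.38,2.31],[-0.016,0.26,0.119],0.2]]}}

```text
time: 5.15
tool_pos: [0.4971, -0.3541, 0.1663]
ee_rot: [-3.141, -0.259, -0.071]
wrist_force: [-0.3, -0.3, -2.6]
width: 0.0478
```

```bash
cat > fe.py <<'E'
from plan import *
from bench import optics
def fish(P,c):
    X=(Ro.from_rotvec(c['rvec']).apply(P)+c['tvec'])
    r=np.linalg.norm(X[:,:2],axis=1); th=np.arctan2(r,X[:,2])
    return np.c_[c['cx']+c['fx']*th*X[:,0]/r,c['cy']+c['fy']*th*X[:,1]/r]
def nestpts(i,kind):
    if kind=='rack':
        R=Ro.from_euler('z',RACK[2])*Ro.from_euler('y',-.26);o=np.array([RACK[0],RACK[1],.085])
    else:
        R=Ro.from_euler('z',TRAY[2]);o=np.array([TRAY[0],TRAY[1],.006])
    return o+R.apply([[sx*.064,i*.055+sy*.031,.01] for sx,sy in ((1,1),(1,-1),(-1,-1),(-1,1))])
def look(name,i,kind):
    c=optics.get_calibration('wrist'); im=optics.snapshot('wrist')[:,:,::-1].copy()
    for a in fish(nestpts(i,kind),c): cv2.circle(im,tuple(int(round(v)) for v in a),3,(255,0,255),1)
    cv2.imwrite(name,im)
E
python3 - <<'E'
from fe import *
state()
look('pics/w2.png',-1,'rack')
im=optics.snapshot('top')[:,:,::-1]; cv2.imwrite('pics/t2.png',cv2.resize(im[150:290,340:500],None,fx=5,fy=5,interpolation=cv2.INTER_CUBIC)[:600])
E
```

```text
t5.15 pos [ 0.4971 -0.3541  0.1663] err mm [-0.7 -0.5 -0.6] rot err [ 0.0006 -0.0015  0.0017] F [-0.3 -0.3 -2.6] w 0.0478
```

View pics/w2.png

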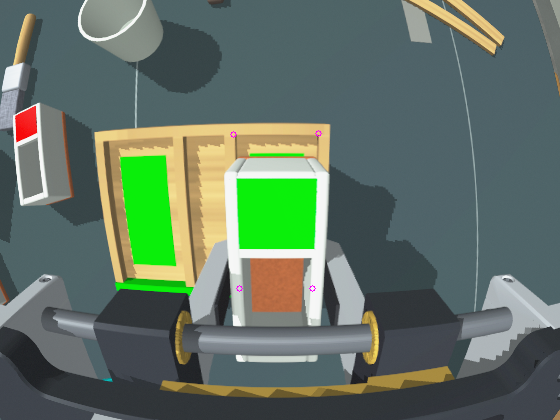

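View pics/t2.png

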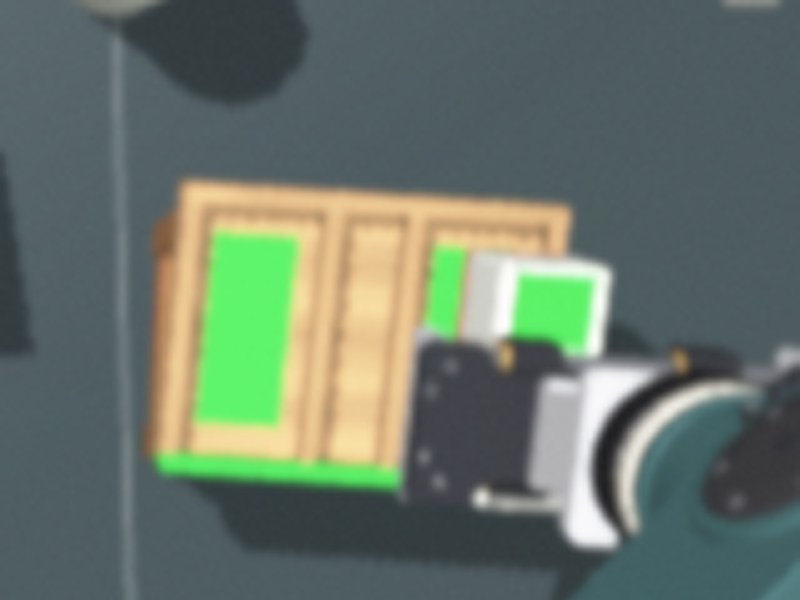

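The wrist picture shows the planter lined up over the far nest. The predicted rail corners, (233,134) and (318,133), sit on the rails' inner edges. I'll lower it along the slope normal.

```bash
python3 - <<'E'
from plan import *
p,R=rackT(-1,-.001,.036)
plan([(p,R,8,.2),(None,None,2,.2)],True)
E
```

```text
#step mm 6.1 deg 0.00
#step mm 0.0 deg 0.00
[[[0.0, 0.0, 0.61], [0.0, 0.0, 0.0], 0.2], [[0.0, 0.0, 1.23], [0.0, 0.0, 0.0], 0.2], [[0.0, 0.0, 1.84], [0.0, 0.0, 0.0], 0.2], [[0.0, 0.0, 2.45], [0.0, 0.0, 0.0], 0.2], [[0.0, 0.0, 3.06], [0.0, 0.0, 0.0], 0.2], [[0.0, 0.0, 3.68], [0.0, 0.0, 0.0], 0.2], [[0.0, 0.0, 4.29], [0.0, 0.0, 0.0], 0.2], [[0.0, 0.0, 4.9], [0.0, 0.0, 0.0], 0.2], [[0.0, 0.0, 4.9], [0.0, 0.0, 0.0], 0.2], [[0.0, 0.0, 4.9], [0.0, 0.0, 0.0], 0.2]]
```

Request:
{"api": "apply_moves", "payload": {"moves": [[[0,0,0.61],[0,0,0],0.2],[[0,0,1.22],[0,0,0],0.2],[[0,0,1.84],[0,0,0],0.2],[[0,0,2.45],[0,0,0],0.2],[[0,0,3.06],[0,0,0],0.2],[[0,0,3.67],[0,0,0],0.2],[[0,0,4.29],[0,0,0],0.2],[[0,0,4.9],[0,0,0],0.2],[[0,0,4.9],[0,0,0],0.2],[[0,0,4.9],[0,0,0],0.2]]}}

```text
time: 6.08
tool_pos: [0.5104, -0.3545, 0.1183]
ee_rot: [-3.141, -0.259, -0.07]
wrist_force: [0.1, -0.8, -1.5]
width: 0.0481
```

```bash
python3 - <<'E'
from fe import *
state()
look('pics/w3.png',-1,'rack')
E
```

```text
t6.08 pos [ 0.5104 -0.3545  0.1183] err mm [-0.  -0.  -1.3] rot err [ 0.0007 -0.001   0.0003] F [ 0.1 -0.8 -1.5] w 0.0481
```

View pics/w3.png

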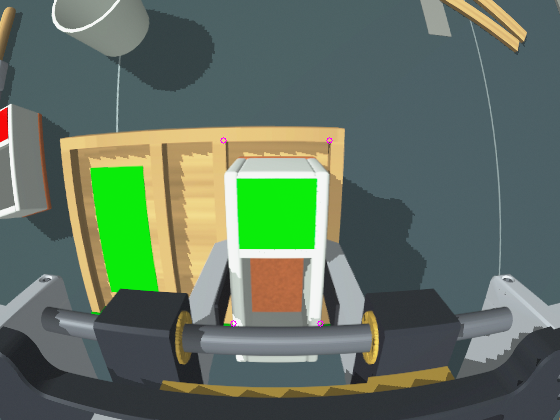

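Request:
{"api": "apply_moves", "payload": {"moves": [[[0,0,0.04],[0,0,0],0.2],[[0,0,0.08],[0,0,0],0.2],[[0,0,0.12],[0,0,0],0.2],[[0,0,0.16],[0,0,0],0.2],[[0,0,0.2],[0,0,0],0.2],[[0,0,0.24],[0,0,0],0.2],[[0,0,0.28],[0,0,0],0.2],[[0,0,0.32],[0,0,0],0.2],[[0,0,0.32],[0,0,0],0.2],[[0,0,0.32],[0,0,0],0.2]]}}

```text
time: 6.97
tool_pos: [0.5114, -0.3547, 0.1159]
ee_rot: [3.141, -0.26, -0.07]
wrist_force: [0.1, -0.0, -3.4]
width: 0.0479
```

```bash
cat >> plan.py <<'E'
def adv(t,r=(0,0,0)):
    p,R=load(); save(p+R.apply(np.array(t)/100),R*Ro.from_rotvec(r))
E
python3 - <<'E'
from fe import *
adv([0,0,.32]); state()
E
```

```text
t6.97 pos [ 0.5114 -0.3547  0.1159] err mm [ 0.2 -0.2 -0.5] rot err [-0.0001  0.0001  0.0002] F [ 0.1 -0.  -3.4] w 0.0479
```

Request:
{"api": "apply_moves", "payload": {"moves": [[[0,0,0.02],[0,0,0],0.2],[[0,0,0.04],[0,0,0],0.2],[[0,0,0.06],[0,0,0],0.2],[[0,0,0.08],[0,0,0],0.2],[[0,0,0.1],[0,0,0],0.2],[[0,0,0.12],[0,0,0],0.2],[[0,0,0.14],[0,0,0],0.2],[[0,0,0.16],[0,0,0],0.2],[[0,0,0.16],[0,0,0],0.2],[[0,0,0.16],[0,0,0],0.2]]}}

```text
time: 7.8
tool_pos: [0.5115, -0.3548, 0.1158]
ee_rot: [3.14, -0.26, -0.069]
wrist_force: [-5.6, 3.0, 4.2]
width: 0.0481
```

```bash
python3 - <<'E'
from fe import *
adv([0,0,.16]); state()
E
```

```text
t7.80 pos [ 0.5115 -0.3548  0.1158] err mm [-0.1 -0.3  0.9] rot err [-0.0006  0.0001 -0.0002] F [-5.6  3.   4.2] w 0.0481
```

Contact is felt: the force rises by about 9 N at the expected height. Releasing and backing off.

Request:
{"api": "apply_moves", "payload": {"moves": [[[0,0,0],[0,0,0],0.8],[[0,0,0],[0,0,0],0.8],[[0,0,0],[0,0,0],0.8],[[0,0,0],[0,0,0],0.8],[[0,0,0],[0,0,0],0.8],[[0,0,0],[0,0,0],0.8],[[0,0,-0.5],[0,0,0],0.8],[[0,0,-1.5],[0,0,0],0.8],[[0,0,-3],[0,0,0],0.8],[[0,0,-5],[0,0,0],0.8]]}}

```text
time: 8.63
tool_pos: [0.4983, -0.3533, 0.1624]
ee_rot: [-3.14, -0.259, -0.07]
wrist_force: [-0.5, -0.3, -0.4]
width: 0.0754
```

```bash
python3 - <<'E'
from fe import *
adv([0,0,-5]); state()
p,R=load()
plan([(p+[-.01,.03,.05],R,2,.8),([.46,-.08,.19],down(.2),8,.8)],True)
E
```

```text
t8.63 pos [ 0.4983 -0.3533  0.1624] err mm [-0.5  0.3 -0.8] rot err [ 0.0015 -0.0018  0.0004] F [-0.5 -0.3 -0.4] w 0.0754
#step mm 29.6 deg 0.00
#step mm 30.8 deg 2.68
[[[0.06, -1.46, -2.57], [0.0, 0.0, 0.0], 0.8], [[0.12, -2.92, -5.14], [0.0, 0.0, 0.0], 0.8], [[-0.51, -5.93, -5.01], [0.004, -0.032, -0.034], 0.8], [[-1.13, -8.95, -4.88], [0.009, -0.065, -0.067], 0.8], [[-1.76, -11.96, -4.75], [0.013, -0.097, -0.101], 0.8], [[-2.38, -14.97, -4.61], [0.018, -0.129, -0.134], 0.8], [[-3.01, -17.99, -4.48], [0.022, -0.162, -0.168], 0.8], [[-3.64, -21.0, -4.35], [0.027, -0.194, -0.201], 0.8], [[-4.26, -24.01, -4.22], [0.031, -0.226, -0.235], 0.8], [[-4.89, -27.02, -4.08], [0.036, -0.259, -0.268], 0.8]]
```

Request:
{"api": "apply_moves", "payload": {"moves": [[[0.06,-1.46,-2.57],[0.0,0.0,0.0],0.8],[[0.12,-2.92,-5.14],[0.0,0.0,0.0],0.8],[[-0.51,-5.93,-5.01],[0.004,-0.032,-0.034],0.8],[[-1.13,-8.95,-4.88],[0.009,-0.065,-0.067],0.8],[[-1.76,-11.96,-4.75],[0.013,-0.097,-0.101],0.8],[[-2.38,-14.97,-4.61],[0.018,-0.129,-0.134],0.8],[[-3.01,-17.99,-4.48],[0.022,-0.162,-0.168],0.8],[[-3.64,-21.0,-4.35],[0.027,-0.194,-0.201],0.8],[[-4.26,-24.01,-4.22],[0.031,-0.226,-0.235],0.8],[[-4.89,-27.02,-4.08],[0.036,-0.259,-0.268],0.8]]}}

```text
time: 9.47
tool_pos: [0.4601, -0.079, 0.1908]
ee_rot: [3.141, -0.001, 0.201]
wrist_force: [0.0, -0.2, 0.1]
width: 0.0751
```

```bash
python3 - <<'E'
from fe import *
state()
im=optics.snapshot('top')[:,:,::-1]; cv2.imwrite('pics/t3.png',cv2.resize(im[150:270,340:500],None,fx=5,fy=5,interpolation=cv2.INTER_CUBIC))
plan([([.4543,.0896,.10],down(.4428),8,.85),(None,None,2,.85)],True)
E
```

```text
t9.47 pos [ 0.4601 -0.079   0.1908] err mm [0.1 1.  0.9] rot err [-0.0011  0.0008 -0.001 ] F [ 0.  -0.2  0.1] w 0.0751
#step mm 24.0 deg 1.74
#step mm 0.0 deg 0.00
[[[0.35, -2.09, 1.13], [0.0, 0.0, -0.03], 0.85], [[0.7, -4.18, 2.25], [0.0, 0.0, -0.061], 0.85], [[1.05, -6.28, 3.38], [0.0, 0.0, -0.091], 0.85], [[1.41, -8.37, 4.5], [0.0, 0.0, -0.121], 0.85], [[1.76, -10.46, 5.63], [0.0, 0.0, -0.152], 0.85], [[2.11, -12.55, 6.75], [0.0, 0.0, -0.182], 0.85], [[2.46, -14.64, 7.88], [0.0, 0.0, -0.213], 0.85], [[2.81, -16.74, 9.0], [-0.001, 0.0, -0.243], 0.85], [[2.81, -16.74, 9.0], [-0.001, 0.0, -0.243], 0.85], [[2.81, -16.74, 9.0], [-0.001, 0.0, -0.243], 0.85]]
```

View pics/t3.png

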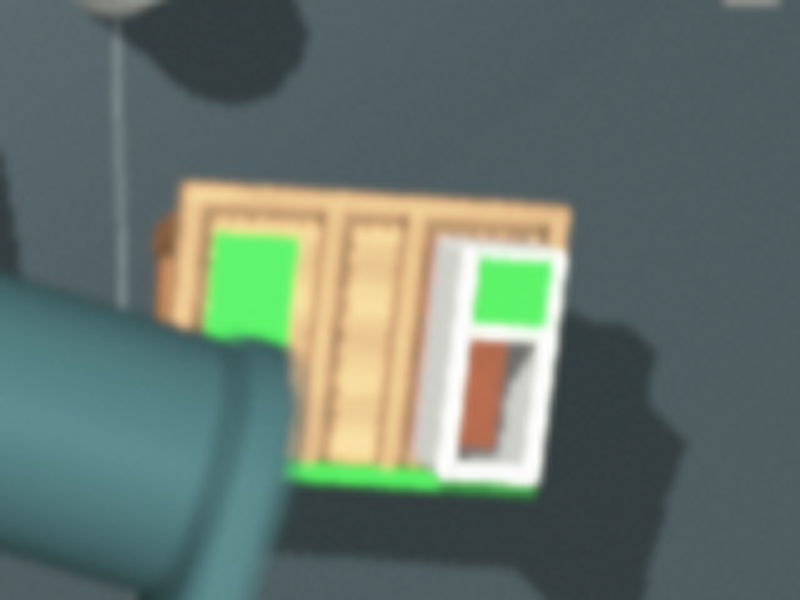

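The first green planter, tag at crop (512,292), sits in the far nest between the rails and aligned with them. Next is the second green one.

Request:
{"api": "apply_moves", "payload": {"moves": [[[0.35,-2.09,1.13],[0.0,0.0,-0.03],0.85],[[0.7,-4.18,2.25],[0.0,0.0,-0.061],0.85],[[1.05,-6.28,3.38],[0.0,0.0,-0.091],0.85],[[1.41,-8.37,4.5],[0.0,0.0,-0.121],0.85],[[1.76,-10.46,5.63],[0.0,0.0,-0.152],0.85],[[2.11,-12.55,6.75],[0.0,0.0,-0.182],0.85],[[2.46,-14.64,7.88],[0.0,0.0,-0.213],0.85],[[2.81,-16.74,9.0],[-0.001,0.0,-0.243],0.85],[[2.81,-16.74,9.0],[-0.001,0.0,-0.243],0.85],[[2.81,-16.74,9.0],[-0.001,0.0,-0.243],0.85]]}}

```text
time: 10.35
tool_pos: [0.4544, 0.0897, 0.0998]
ee_rot: [3.141, 0.0, 0.444]
wrist_force: [-0.0, -0.7, -0.8]
width: 0.0795
```

```bash
cat >> fe.py <<'E'
def lookp(name,pose):
    c=optics.get_calibration('wrist'); im=optics.snapshot('wrist')[:,:,::-1].copy()
    for a in fish(place(planter,pose),c): cv2.circle(im,tuple(int(round(v)) for v in a),3,(255,0,255),1)
    cv2.imwrite(name,im)
E
python3 - <<'E'
from fe import *
state()
lookp('pics/w4.png',(.4543,.0896,.4428))
plan([([.4543,.0896,.032],down(.4428),6,.85),(None,None,4,.2)],True)
E
```

```text
t10.35 pos [0.4544 0.0897 0.0998] err mm [ 0.1  0.  -0.2] rot err [-0.0005 -0.0003 -0.0012] F [-0.  -0.7 -0.8] w 0.0795
#step mm 11.3 deg 0.00
#step mm 0.0 deg 0.00
[[[0.0, 0.0, 1.13], [0.0, 0.0, 0.0], 0.85], [[0.0, 0.0, 2.27], [0.0, 0.0, 0.0], 0.85], [[0.0, 0.0, 3.4], [0.0, 0.0, 0.0], 0.85], [[0.0, 0.0, 4.54], [0.0, 0.0, 0.0], 0.85], [[0.0, 0.0, 5.67], [0.0, 0.0, 0.0], 0.85], [[0.0, 0.0, 6.8], [0.0, 0.0, 0.0], 0.85], [[0.0, 0.0, 6.8], [0.0, 0.0, 0.0], 0.2], [[0.0, 0.0, 6.8], [0.0, 0.0, 0.0], 0.2], [[0.0, 0.0, 6.8], [0.0, 0.0, 0.0], 0.2], [[0.0, 0.0, 6.8], [0.0, 0.0, 0.0], 0.2]]
```

View pics/w4.png

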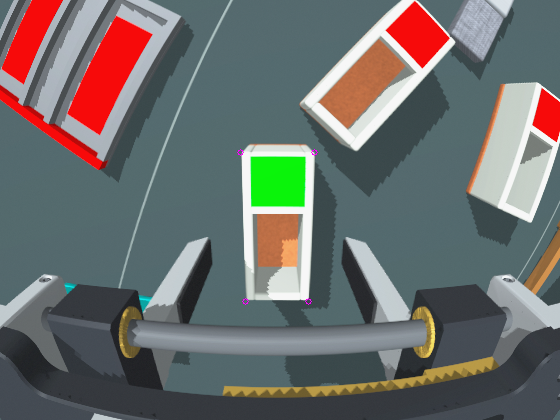

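The second green planter, tag at (277,182), is centred between the fingers and no neighbour is in their way. Descend and grip.

Request:
{"api": "apply_moves", "payload": {"moves": [[[0.0,0.0,1.13],[0.0,0.0,0.0],0.85],[[0.0,0.0,2.27],[0.0,0.0,0.0],0.85],[[0.0,0.0,3.4],[0.0,0.0,0.0],0.85],[[0.0,0.0,4.54],[0.0,0.0,0.0],0.85],[[0.0,0.0,5.67],[0.0,0.0,0.0],0.85],[[0.0,0.0,6.8],[0.0,0.0,0.0],0.85],[[0.0,0.0,6.8],[0.0,0.0,0.0],0.2],[[0.0,0.0,6.8],[0.0,0.0,0.0],0.2],[[0.0,0.0,6.8],[0.0,0.0,0.0],0.2],[[0.0,0.0,6.8],[0.0,0.0,0.0],0.2]]}}

```text
time: 11.23
tool_pos: [0.4553, 0.0895, 0.0322]
ee_rot: [3.141, -0.001, 0.443]
wrist_force: [0.7, 0.7, 0.0]
width: 0.0569
```

Request:
{"api": "apply_moves", "payload": {"moves": [[[0.0,0.0,0.0],[0.0,0.0,0.0],0.2],[[0.0,0.0,0.0],[0.0,0.0,0.0],0.2],[[0.0,0.0,0.0],[0.0,0.0,0.0],0.2],[[0.0,0.0,0.0],[0.0,0.0,0.0],0.2],[[0.0,0.0,-0.8],[0.0,0.0,0.0],0.2],[[0.0,0.0,-2.0],[0.0,0.0,0.0],0.2],[[0.0,0.0,-4.0],[0.0,0.0,0.0],0.2],[[0.0,0.0,-6.0],[0.0,0.0,0.0],0.2],[[0.0,0.0,-8.0],[0.0,0.0,0.0],0.2],[[0.0,0.0,-10.0],[0.0,0.0,0.0],0.2]]}}

```text
time: 12.07
tool_pos: [0.4537, 0.0894, 0.132]
ee_rot: [-3.141, 0.002, 0.443]
wrist_force: [-0.0, -0.2, -1.8]
width: 0.0481
```

```bash
python3 - <<'E'
from fe import *
adv([0,0,-10]);state()
plan([([.46,-.08,.19],down(.2),7,.2),([.48,-.15,.19],down(0.05),3,.2)],True)
E
```

```text
t12.07 pos [0.4537 0.0894 0.132 ] err mm [-0.6 -0.2 -0. ] rot err [ 0.0006 -0.0017  0.0001] F [-0.  -0.2 -1.8] w 0.0481
#step mm 25.6 deg 1.99
#step mm 24.3 deg 2.86
[[[-0.97, 2.23, -0.83], [0.0, 0.0, 0.035], 0.2], [[-1.93, 4.45, -1.65], [0.0, 0.0, 0.069], 0.2], [[-2.9, 6.68, -2.48], [0.0, 0.0, 0.104], 0.2], [[-3.86, 8.9, -3.31], [0.0, 0.0, 0.139], 0.2], [[-4.83, 11.13, -4.13], [0.0, 0.0, 0.174], 0.2], [[-5.79, 13.35, -4.96], [0.0, 0.0, 0.208], 0.2], [[-6.76, 15.58, -5.79], [0.0, 0.0, 0.243], 0.2], [[-7.15, 17.97, -5.79], [0.0, 0.0, 0.293], 0.2], [[-7.55, 20.36, -5.79], [0.0, 0.0, 0.343], 0.2], [[-7.95, 22.76, -5.79], [0.0, 0.0, 0.393], 0.2]]
```

Request:
{"api": "apply_moves", "payload": {"moves": [[[-0.97,2.23,-0.83],[0.0,0.0,0.035],0.2],[[-1.93,4.45,-1.65],[0.0,0.0,0.069],0.2],[[-2.9,6.68,-2.48],[0.0,0.0,0.104],0.2],[[-3.86,8.9,-3.31],[0.0,0.0,0.139],0.2],[[-4.83,11.13,-4.13],[0.0,0.0,0.174],0.2],[[-5.79,13.35,-4.96],[0.0,0.0,0.208],0.2],[[-6.76,15.58,-5.79],[0.0,0.0,0.243],0.2],[[-7.15,17.97,-5.79],[0.0,0.0,0.293],0.2],[[-7.55,20.36,-5.79],[0.0,0.0,0.343],0.2],[[-7.95,22.76,-5.79],[0.0,0.0,0.393],0.2]]}}

```text
time: 12.9
tool_pos: [0.4798, -0.1512, 0.1895]
ee_rot: [3.142, 0.001, 0.047]
wrist_force: [0.1, -0.1, -1.3]
width: 0.0475
```

```bash
python3 - <<'E'
from plan import *
state()
p,R=rackT(1,-.001,.085)
plan([(p,R,8,.2),(None,None,2,.2)],True)
E
```

```text
t12.90 pos [ 0.4798 -0.1512  0.1895] err mm [-0.2 -1.2 -0.6] rot err [ 0.0004 -0.0007  0.0029] F [ 0.1 -0.1 -1.3] w 0.0475
#step mm 12.5 deg 2.05
#step mm 0.0 deg 0.00
[[[0.26, 1.19, 0.29], [-0.002, 0.032, 0.015], 0.2], [[0.52, 2.37, 0.58], [-0.004, 0.065, 0.03], 0.2], [[0.78, 3.56, 0.87], [-0.006, 0.097, 0.045], 0.2], [[1.04, 4.75, 1.16], [-0.008, 0.13, 0.059], 0.2], [[1.3, 5.94, 1.45], [-0.009, 0.162, 0.074], 0.2], [[1.56, 7.12, 1.74], [-0.011, 0.195, 0.089], 0.2], [[1.82, 8.31, 2.03], [-0.013, 0.227, 0.104], 0.2], [[2.08, 9.5, 2.32], [-0.015, 0.26, 0.119], 0.2], [[2.08, 9.5, 2.32], [-0.015, 0.26, 0.119], 0.2], [[2.08, 9.5, 2.32], [-0.015, 0.26, 0.119], 0.2]]
```

Request:
{"api": "apply_moves", "payload": {"moves": [[[0.26,1.19,0.29],[-0.002,0.032,0.015],0.2],[[0.52,2.37,0.58],[-0.004,0.065,0.03],0.2],[[0.78,3.56,0.87],[-0.006,0.097,0.045],0.2],[[1.04,4.75,1.16],[-0.008,0.13,0.059],0.2],[[1.3,5.94,1.45],[-0.009,0.162,0.074],0.2],[[1.56,7.12,1.74],[-0.011,0.195,0.089],0.2],[[1.82,8.31,2.03],[-0.013,0.227,0.104],0.2],[[2.08,9.5,2.32],[-0.015,0.26,0.119],0.2],[[2.08,9.5,2.32],[-0.015,0.26,0.119],0.2],[[2.08,9.5,2.32],[-0.015,0.26,0.119],0.2]]}}

```text
time: 13.73
tool_pos: [0.5046, -0.2438, 0.1655]
ee_rot: [-3.14, -0.257, -0.071]
wrist_force: [0.2, 0.5, -1.3]
width: 0.0477
```

```bash
python3 - <<'E'
from fe import *
state()
look('pics/w5.png',1,'rack')
E
```

```text
t13.73 pos [ 0.5046 -0.2438  0.1655] err mm [-0.9  0.1 -1.4] rot err [ 0.0012 -0.0029  0.0013] F [ 0.2  0.5 -1.3] w 0.0477
```

View pics/w5.png

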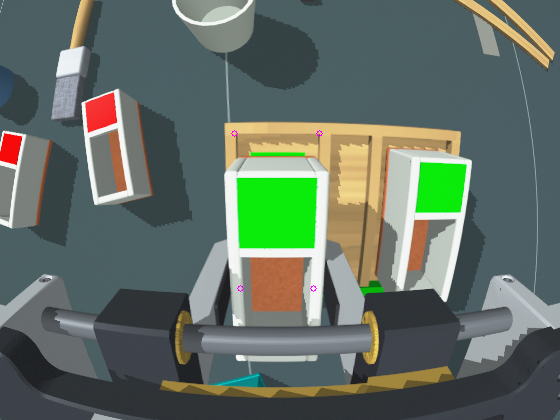

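The planter is lined up over the near nest, and the rail corners at (235,133) and (319,133) agree. The first one at (440,190) is clear. Lowering.

Request:
{"api": "apply_moves", "payload": {"moves": [[[0,0,0.7],[0,0,0],0.2],[[0,0,1.4],[0,0,0],0.2],[[0,0,2.1],[0,0,0],0.2],[[0,0,2.8],[0,0,0],0.2],[[0,0,3.5],[0,0,0],0.2],[[0,0,4.2],[0,0,0],0.2],[[0,0,4.7],[0,0,0],0.2],[[0,0,5.0],[0,0,0],0.2],[[0,0,5.1],[0,0,0],0.2],[[0,0,5.15],[0,0,0],0.2]]}}

```text
time: 14.62
tool_pos: [0.519, -0.245, 0.1164]
ee_rot: [-3.141, -0.26, -0.07]
wrist_force: [0.2, -0.2, -2.7]
width: 0.048
```

Request:
{"api": "apply_moves", "payload": {"moves": [[[0,0,0.02],[0,0,0],0.2],[[0,0,0.04],[0,0,0],0.2],[[0,0,0.06],[0,0,0],0.2],[[0,0,0.08],[0,0,0],0.2],[[0,0,0.1],[0,0,0],0.2],[[0,0,0.12],[0,0,0],0.2],[[0,0,0.14],[0,0,0],0.2],[[0,0,0.16],[0,0,0],0.2],[[0,0,0.18],[0,0,0],0.2],[[0,0,0.18],[0,0,0],0.2]]}}

```text
time: 15.45
tool_pos: [0.5193, -0.2451, 0.116]
ee_rot: [3.141, -0.261, -0.07]
wrist_force: [-4.8, 1.4, 4.5]
width: 0.0477
```

```bash
python3 - <<'E'
from fe import *
adv([0,0,5.33]);state()
look('pics/w6.png',1,'rack')
E
```

```text
t15.45 pos [ 0.5193 -0.2451  0.116 ] err mm [ 0.1 -0.3  0.6] rot err [-0.0006  0.0003 -0.0001] F [-4.8  1.4  4.5] w 0.0477
```

View pics/w6.png

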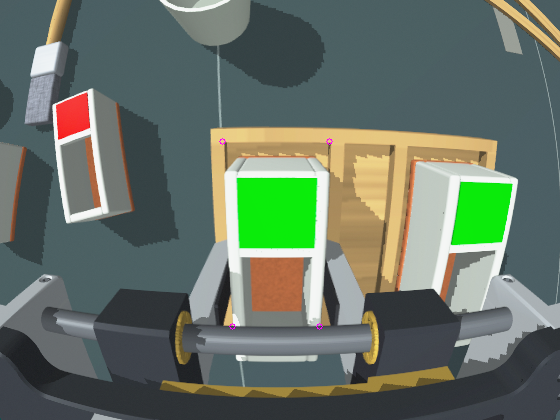

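It is down between the rails, and the contact force matches the first one. Releasing.

Request:
{"api": "apply_moves", "payload": {"moves": [[[0,0,0],[0,0,0],0.8],[[0,0,0],[0,0,0],0.8],[[0,0,0],[0,0,0],0.8],[[0,0,0],[0,0,0],0.8],[[0,0,0],[0,0,0],0.8],[[0,0,0],[0,0,0],0.8],[[0,0,-0.5],[0,0,0],0.8],[[0,0,-1.5],[0,0,0],0.8],[[0,0,-3],[0,0,0],0.8],[[0,0,-5],[0,0,0],0.8]]}}

```text
time: 16.33
tool_pos: [0.5058, -0.2437, 0.163]
ee_rot: [-3.14, -0.258, -0.07]
wrist_force: [-0.1, -0.0, -0.0]
width: 0.0752
```

```bash
python3 - <<'E'
from fe import *
adv([0,0,-5]); state()
p,R=load()
plan([(p+[-.01,.01,.05],R,2,.8),([.59,-.09,.17],down(.1381),8,.85)],True)
E
```

```text
t16.33 pos [ 0.5058 -0.2437  0.163 ] err mm [-0.6  0.2 -0.7] rot err [ 0.0011 -0.002   0.0003] F [-0.1 -0.  -0. ] w 0.0752
#step mm 26.0 deg 0.00
#step mm 22.1 deg 2.38
[[[0.13, -0.46, -2.55], [0.0, 0.0, 0.0], 0.8], [[0.26, -0.93, -5.11], [0.0, 0.0, 0.0], 0.8], [[1.12, -2.8, -4.31], [0.003, -0.032, -0.026], 0.85], [[1.99, -4.68, -3.51], [0.007, -0.065, -0.052], 0.85], [[2.86, -6.56, -2.72], [0.01, -0.097, -0.077], 0.85], [[3.72, -8.43, -1.92], [0.013, -0.13, -0.103], 0.85], [[4.59, -10.31, -1.12], [0.017, -0.162, -0.129], 0.85], [[5.46, -12.19, -0.33], [0.02, -0.195, -0.155], 0.85], [[6.32, -14.06, 0.47], [0.024, -0.227, -0.181], 0.85], [[7.19, -15.94, 1.26], [0.027, -0.259, -0.207], 0.85]]
```

Request:
{"api": "apply_moves", "payload": {"moves": [[[0.13,-0.46,-2.55],[0.0,0.0,0.0],0.8],[[0.26,-0.93,-5.11],[0.0,0.0,0.0],0.8],[[1.12,-2.8,-4.31],[0.003,-0.032,-0.026],0.85],[[1.99,-4.68,-3.51],[0.007,-0.065,-0.052],0.85],[[2.86,-6.56,-2.72],[0.01,-0.097,-0.077],0.85],[[3.72,-8.43,-1.92],[0.013,-0.13,-0.103],0.85],[[4.59,-10.31,-1.12],[0.017,-0.162,-0.129],0.85],[[5.46,-12.19,-0.33],[0.02,-0.195,-0.155],0.85],[[6.32,-14.06,0.47],[0.024,-0.227,-0.181],0.85],[[7.19,-15.94,1.26],[0.027,-0.259,-0.207],0.85]]}}

```text
time: 17.17
tool_pos: [0.591, -0.0895, 0.1707]
ee_rot: [3.141, -0.001, 0.139]
wrist_force: [-0.5, -0.9, 0.8]
width: 0.0802
```

```bash
python3 - <<'E'
from fe import *
state()
plan([([.6054,-.0773,.10],down(.1381),6,.85),(None,None,4,.85)],True)
E
```

```text
t17.17 pos [ 0.591  -0.0895  0.1707] err mm [1.  0.5 0.6] rot err [-0.0007  0.0001 -0.0009] F [-0.5 -0.9  0.8] w 0.0802
#step mm 12.1 deg 0.00
#step mm 0.0 deg 0.00
[[[0.28, -0.17, 1.17], [0.0, 0.0, 0.0], 0.85], [[0.57, -0.35, 2.34], [0.0, 0.0, 0.0], 0.85], [[0.85, -0.52, 3.5], [0.0, 0.0, 0.0], 0.85], [[1.13, -0.7, 4.67], [0.0, 0.0, 0.0], 0.85], [[1.42, -0.87, 5.84], [0.0, 0.0, 0.0], 0.85], [[1.7, -1.04, 7.01], [0.0, 0.0, 0.0], 0.85], [[1.7, -1.04, 7.01], [0.0, 0.0, 0.0], 0.85], [[1.7, -1.04, 7.01], [0.0, 0.0, 0.0], 0.85], [[1.7, -1.04, 7.01], [0.0, 0.0, 0.0], 0.85], [[1.7, -1.04, 7.01], [0.0, 0.0, 0.0], 0.85]]
```

Request:
{"api": "apply_moves", "payload": {"moves": [[[0.28,-0.18,1.17],[0,0,0],0.85],[[0.56,-0.35,2.33],[0,0,0],0.85],[[0.85,-0.52,3.5],[0,0,0],0.85],[[1.13,-0.7,4.67],[0,0,0],0.85],[[1.41,-0.87,5.83],[0,0,0],0.85],[[1.7,-1.05,7.0],[0,0,0],0.85],[[1.7,-1.05,7.0],[0,0,0],0.85],[[1.7,-1.05,7.0],[0,0,0],0.85],[[1.7,-1.05,7.0],[0,0,0],0.85],[[1.7,-1.05,7.0],[0,0,0],0.85]]}}

```text
time: 18.0
tool_pos: [0.6062, -0.0778, 0.1006]
ee_rot: [3.141, -0.002, 0.138]
wrist_force: [-1.0, -0.1, 0.0]
width: 0.0798
```

```bash
python3 - <<'E'
from fe import *
state()
lookp('pics/w7.png',(.6054,-.0773,.1381))
im=optics.snapshot('scene')[:,:,::-1]; cv2.imwrite('pics/s7.png',cv2.resize(im[120:300,100:340],None,fx=3,fy=3,interpolation=cv2.INTER_CUBIC))
E
```

```text
t18.00 pos [ 0.6062 -0.0778  0.1006] err mm [ 0.8 -0.5  0.7] rot err [-0.0008  0.0018  0.0005] F [-1.  -0.1  0. ] w 0.0798
```

View pics/w7.png

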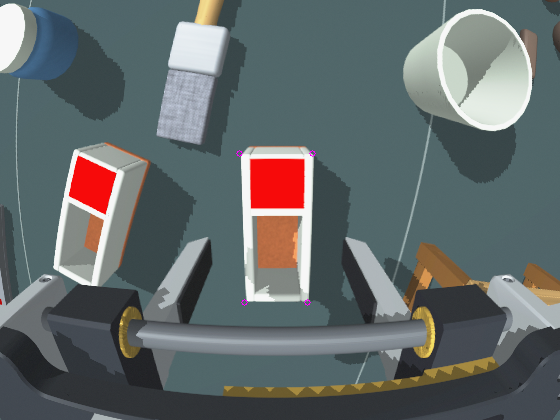

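View pics/s7.png

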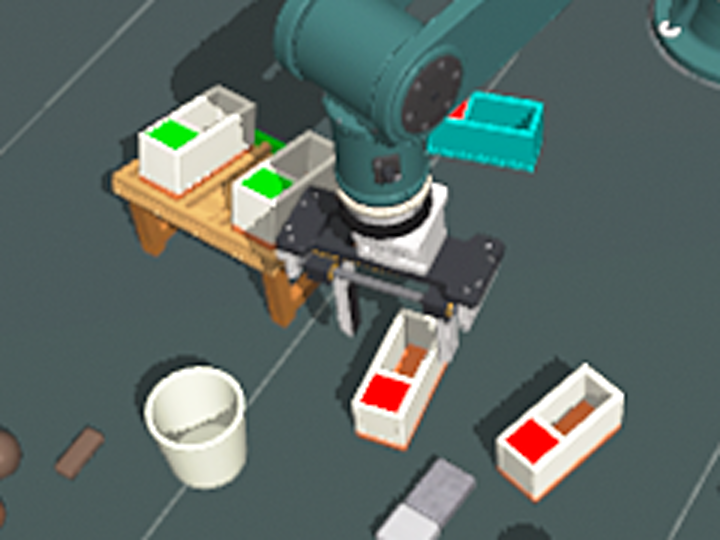

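Both green planters sit flat in the rack, at scene crop (195,145) and (285,185). The right-hand red planter, tag at (277,183), is centred between the fingers. Gripping it.

Request:
{"api": "apply_moves", "payload": {"moves": [[[0.0,0.0,1.13],[0.0,0.0,0.0],0.85],[[0.0,0.0,2.27],[0.0,0.0,0.0],0.85],[[0.0,0.0,3.4],[0.0,0.0,0.0],0.85],[[0.0,0.0,4.54],[0.0,0.0,0.0],0.85],[[0.0,0.0,5.67],[0.0,0.0,0.0],0.85],[[0.0,0.0,6.8],[0.0,0.0,0.0],0.85],[[0.0,0.0,6.8],[0.0,0.0,0.0],0.2],[[0.0,0.0,6.8],[0.0,0.0,0.0],0.2],[[0.0,0.0,6.8],[0.0,0.0,0.0],0.2],[[0.0,0.0,6.8],[0.0,0.0,0.0],0.2]]}}

```text
time: 18.93
tool_pos: [0.6064, -0.0777, 0.0325]
ee_rot: [3.141, -0.002, 0.138]
wrist_force: [-0.3, 0.4, 0.2]
width: 0.0565
```

Request:
{"api": "apply_moves", "payload": {"moves": [[[0.0,0.0,0.0],[0.0,0.0,0.0],0.2],[[0.0,0.0,0.0],[0.0,0.0,0.0],0.2],[[0.0,0.0,0.0],[0.0,0.0,0.0],0.2],[[0.0,0.0,0.0],[0.0,0.0,0.0],0.2],[[0.0,0.0,-0.8],[0.0,0.0,0.0],0.2],[[0.0,0.0,-2.0],[0.0,0.0,0.0],0.2],[[0.0,0.0,-4.0],[0.0,0.0,0.0],0.2],[[0.0,0.0,-6.0],[0.0,0.0,0.0],0.2],[[0.0,0.0,-8.0],[0.0,0.0,0.0],0.2],[[0.0,0.0,-10.0],[0.0,0.0,0.0],0.2]]}}

```text
time: 19.77
tool_pos: [0.6053, -0.0773, 0.1329]
ee_rot: [-3.141, 0.0, 0.138]
wrist_force: [0.8, -0.3, -2.6]
width: 0.0477
```

```bash
python3 - <<'E'
from fe import *
adv([0,0,-3.2]);state()
p,R=trayT(-1,.08); print(p)
plan([([.55,.13,.15],down(0),10,.2)],True)
E
```

```text
t19.77 pos [ 0.6053 -0.0773  0.1329] err mm [-0.2  0.   0.9] rot err [ 0.0002 -0.0005  0.0001] F [ 0.8 -0.3 -2.6] w 0.0477
[0.50140663 0.2745088  0.086     ]
#step mm 21.5 deg 0.79
[[[-0.26, -2.13, -0.18], [0.0, 0.0, 0.014], 0.2], [[-0.53, -4.26, -0.36], [0.0, 0.0, 0.028], 0.2], [[-0.79, -6.39, -0.54], [0.0, 0.0, 0.042], 0.2], [[-1.05, -8.52, -0.72], [0.0, 0.0, 0.055], 0.2], [[-1.31, -10.65, -0.9], [0.0, 0.0, 0.069], 0.2], [[-1.58, -12.78, -1.08], [0.0, 0.0, 0.083], 0.2], [[-1.84, -14.91, -1.26], [0.0, 0.0, 0.097], 0.2], [[-2.1, -17.04, -1.45], [0.0, 0.0, 0.111], 0.2], [[-2.36, -19.17, -1.63], [0.0, 0.0, 0.125], 0.2], [[-2.63, -21.3, -1.81], [0.0, 0.0, 0.138], 0.2]]
```

Request:
{"api": "apply_moves", "payload": {"moves": [[[-0.26,-2.13,-0.18],[0.0,0.0,0.014],0.2],[[-0.53,-4.26,-0.36],[0.0,0.0,0.028],0.2],[[-0.79,-6.39,-0.54],[0.0,0.0,0.042],0.2],[[-1.05,-8.52,-0.72],[0.0,0.0,0.055],0.2],[[-1.31,-10.65,-0.9],[0.0,0.0,0.069],0.2],[[-1.58,-12.78,-1.08],[0.0,0.0,0.083],0.2],[[-1.84,-14.91,-1.26],[0.0,0.0,0.097],0.2],[[-2.1,-17.04,-1.45],[0.0,0.0,0.111],0.2],[[-2.36,-19.17,-1.63],[0.0,0.0,0.125],0.2],[[-2.63,-21.3,-1.81],[0.0,0.0,0.138],0.2]]}}

```text
time: 20.6
tool_pos: [0.5495, 0.1309, 0.1502]
ee_rot: [-3.142, -0.0, -0.0]
wrist_force: [0.5, 0.5, -2.3]
width: 0.048
```

```bash
python3 - <<'E'
from fe import *
state()
p,R=trayT(1,.08); print(p)
plan([(p,R,9,.2),(None,None,1,.2)],True)
E
```

```text
t20.60 pos [0.5495 0.1309 0.1502] err mm [-0.4  0.9  0.2] rot err [ 0.     -0.0002  0.0008] F [ 0.5  0.5 -2.3] w 0.0480
[0.51479337 0.3836912  0.086     ]
#step mm 29.3 deg 0.78
#step mm 0.0 deg 0.00
[[[-0.39, -2.82, 0.71], [0.0, 0.0, 0.014], 0.2], [[-0.78, -5.64, 1.42], [0.0, 0.0, 0.027], 0.2], [[-1.17, -8.46, 2.13], [0.0, 0.0, 0.041], 0.2], [[-1.56, -11.28, 2.85], [0.0, 0.0, 0.054], 0.2], [[-1.95, -14.1, 3.56], [0.0, 0.0, 0.068], 0.2], [[-2.34, -16.91, 4.27], [0.0, 0.0, 0.082], 0.2], [[-2.73, -19.73, 4.98], [0.0, 0.0, 0.095], 0.2], [[-3.12, -22.55, 5.69], [0.0, 0.0, 0.109], 0.2], [[-3.51, -25.37, 6.4], [0.0, 0.0, 0.122], 0.2], [[-3.51, -25.37, 6.4], [0.0, 0.0, 0.122], 0.2]]
```

Request:
{"api": "apply_moves", "payload": {"moves": [[[-0.39,-2.82,0.71],[0.0,0.0,0.014],0.2],[[-0.78,-5.64,1.42],[0.0,0.0,0.027],0.2],[[-1.17,-8.46,2.13],[0.0,0.0,0.041],0.2],[[-1.56,-11.28,2.85],[0.0,0.0,0.054],0.2],[[-1.95,-14.1,3.56],[0.0,0.0,0.068],0.2],[[-2.34,-16.91,4.27],[0.0,0.0,0.082],0.2],[[-2.73,-19.73,4.98],[0.0,0.0,0.095],0.2],[[-3.12,-22.55,5.69],[0.0,0.0,0.109],0.2],[[-3.51,-25.37,6.4],[0.0,0.0,0.122],0.2],[[-3.51,-25.37,6.4],[0.0,0.0,0.122],0.2]]}}

```text
time: 21.43
tool_pos: [0.5123, 0.3882, 0.0838]
ee_rot: [-3.14, 0.004, -0.117]
wrist_force: [-0.1, 0.5, -2.1]
width: 0.0479
```

```bash
python3 - <<'E'
from fe import *
state()
look('pics/w8.png',1,'tray')
E
```

```text
t21.43 pos [0.5123 0.3882 0.0838] err mm [-2.5  4.5 -2.2] rot err [ 0.0011 -0.004  -0.0046] F [-0.1  0.5 -2.1] w 0.0479
```

View pics/w8.png

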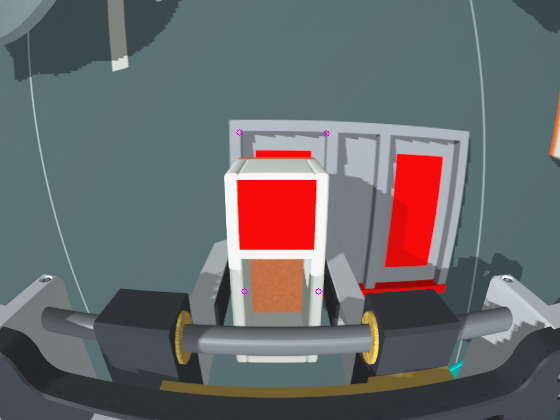

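The red planter is over the far tray nest. The rail corners at (239,132) and (326,133) match, and the arm is still settling by about 4 mm. Hold briefly, then lower to just above the floor.

Request:
{"api": "apply_moves", "payload": {"moves": [[[0,0,0],[0,0,0],0.2],[[0,0,0],[0,0,0],0.2],[[0,0,0.6],[0,0,0],0.2],[[0,0,1.3],[0,0,0],0.2],[[0,0,2.0],[0,0,0],0.2],[[0,0,2.7],[0,0,0],0.2],[[0,0,3.3],[0,0,0],0.2],[[0,0,3.9],[0,0,0],0.2],[[0,0,4.4],[0,0,0],0.2],[[0,0,4.5],[0,0,0],0.2]]}}

```text
time: 22.32
tool_pos: [0.5144, 0.3831, 0.0389]
ee_rot: [3.14, 0.002, -0.122]
wrist_force: [-0.9, 0.3, -1.9]
width: 0.0481
```

```bash
python3 - <<'E'
from fe import *
adv([0,0,4.5]);state()
look('pics/w9.png',1,'tray')
E
```

```text
t22.32 pos [0.5144 0.3831 0.0389] err mm [-0.4 -0.6 -2.2] rot err [-0.0017 -0.0019  0.0003] F [-0.9  0.3 -1.9] w 0.0481
```

View pics/w9.png

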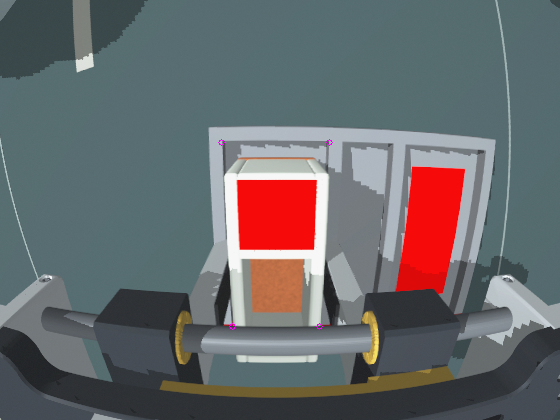

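Request:
{"api": "apply_moves", "payload": {"moves": [[[0,0,0.04],[0,0,0],0.2],[[0,0,0.08],[0,0,0],0.2],[[0,0,0.12],[0,0,0],0.2],[[0,0,0.16],[0,0,0],0.2],[[0,0,0.2],[0,0,0],0.2],[[0,0,0.24],[0,0,0],0.2],[[0,0,0.28],[0,0,0],0.2],[[0,0,0.32],[0,0,0],0.2],[[0,0,0.34],[0,0,0],0.2],[[0,0,0.34],[0,0,0],0.2]]}}

```text
time: 23.2
tool_pos: [0.5153, 0.3837, 0.0387]
ee_rot: [-3.141, -0.001, -0.122]
wrist_force: [-3.1, -0.0, 4.2]
width: 0.0479
```

```bash
python3 - <<'E'
from fe import *
adv([0,0,.34]);state()
E
```

```text
t23.20 pos [0.5153 0.3837 0.0387] err mm [0.5 0.  1. ] rot err [0.0004 0.0009 0.0002] F [-3.1 -0.   4.2] w 0.0479
```

Contact at z = 0.0387, where the floor was expected. Releasing.

Request:
{"api": "apply_moves", "payload": {"moves": [[[0,0,0],[0,0,0],0.8],[[0,0,0],[0,0,0],0.8],[[0,0,0],[0,0,0],0.8],[[0,0,0],[0,0,0],0.8],[[0,0,0],[0,0,0],0.8],[[0,0,0],[0,0,0],0.8],[[0,0,-0.5],[0,0,0],0.8],[[0,0,-1.5],[0,0,0],0.8],[[0,0,-3],[0,0,0],0.8],[[0,0,-5.5],[0,0,0],0.8]]}}

```text
time: 24.03
tool_pos: [0.5137, 0.3827, 0.0907]
ee_rot: [3.138, 0.004, -0.122]
wrist_force: [-1.0, 0.4, -0.4]
width: 0.075
```

```bash
python3 - <<'E'
from fe import *
adv([0,0,-5.5]); state()
p,R=load()
plan([(p+[0.01,-.03,.05],R,2,.8),([.58,.12,.15],down(-.2755),8,.85)],True)
E
```

```text
t24.03 pos [0.5137 0.3827 0.0907] err mm [-1.1 -1.  -1.9] rot err [-0.0032 -0.0039  0.0002] F [-1.   0.4 -0.4] w 0.0750
#step mm 29.6 deg 0.00
#step mm 30.0 deg 1.10
[[[0.68, 1.43, -2.5], [0.0, 0.0, 0.0], 0.8], [[1.36, 2.86, -5.0], [0.0, 0.0, 0.0], 0.8], [[2.4, 5.67, -5.09], [0.0, 0.0, 0.019], 0.85], [[3.44, 8.49, -5.18], [0.0, 0.0, 0.038], 0.85], [[4.48, 11.3, -5.28], [0.0, 0.0, 0.058], 0.85], [[5.52, 14.12, -5.37], [0.0, 0.0, 0.077], 0.85], [[6.56, 16.93, -5.46], [0.0, 0.0, 0.096], 0.85], [[7.6, 19.75, -5.55], [0.0, 0.0, 0.115], 0.85], [[8.63, 22.57, -5.64], [0.0, 0.0, 0.135], 0.85], [[9.67, 25.38, -5.74], [0.0, 0.0, 0.154], 0.85]]
```

Request:
{"api": "apply_moves", "payload": {"moves": [[[0.68,1.43,-2.5],[0.0,0.0,0.0],0.8],[[1.36,2.86,-5.0],[0.0,0.0,0.0],0.8],[[2.4,5.67,-5.09],[0.0,0.0,0.019],0.85],[[3.44,8.49,-5.18],[0.0,0.0,0.038],0.85],[[4.48,11.3,-5.28],[0.0,0.0,0.058],0.85],[[5.52,14.12,-5.37],[0.0,0.0,0.077],0.85],[[6.56,16.93,-5.46],[0.0,0.0,0.096],0.85],[[7.6,19.75,-5.55],[0.0,0.0,0.115],0.85],[[8.63,22.57,-5.64],[0.0,0.0,0.135],0.85],[[9.67,25.38,-5.74],[0.0,0.0,0.154],0.85]]}}

```text
time: 24.87
tool_pos: [0.5807, 0.1185, 0.1512]
ee_rot: [-3.141, -0.002, -0.277]
wrist_force: [-0.4, 0.4, 0.1]
width: 0.0804
```

```bash
python3 - <<'E'
from fe import *
state()
plan([([.5877,.0733,.10],down(-.2755),6,.85),(None,None,4,.85)],True)
E
```

```text
t24.87 pos [0.5807 0.1185 0.1512] err mm [ 0.7 -1.5  1.1] rot err [0.0006 0.0019 0.0011] F [-0.4  0.4  0.1] w 0.0804
#step mm 11.5 deg 0.00
#step mm 0.0 deg 0.00
[[[0.34, 0.71, 0.83], [0.0, 0.0, 0.0], 0.85], [[0.67, 1.43, 1.67], [0.0, 0.0, 0.0], 0.85], [[1.01, 2.14, 2.5], [0.0, 0.0, 0.0], 0.85], [[1.34, 2.86, 3.34], [0.0, 0.0, 0.0], 0.85], [[1.68, 3.57, 4.17], [0.0, 0.0, 0.0], 0.85], [[2.01, 4.29, 5.0], [0.0, 0.0, 0.0], 0.85], [[2.01, 4.29, 5.0], [0.0, 0.0, 0.0], 0.85], [[2.01, 4.29, 5.0], [0.0, 0.0, 0.0], 0.85], [[2.01, 4.29, 5.0], [0.0, 0.0, 0.0], 0.85], [[2.01, 4.29, 5.0], [0.0, 0.0, 0.0], 0.85]]
```

Request:
{"api": "apply_moves", "payload": {"moves": [[[0.34,0.71,0.83],[0.0,0.0,0.0],0.85],[[0.67,1.43,1.67],[0.0,0.0,0.0],0.85],[[1.01,2.14,2.5],[0.0,0.0,0.0],0.85],[[1.34,2.86,3.34],[0.0,0.0,0.0],0.85],[[1.68,3.57,4.17],[0.0,0.0,0.0],0.85],[[2.01,4.29,5.0],[0.0,0.0,0.0],0.85],[[2.01,4.29,5.0],[0.0,0.0,0.0],0.85],[[2.01,4.29,5.0],[0.0,0.0,0.0],0.85],[[2.01,4.29,5.0],[0.0,0.0,0.0],0.85],[[2.01,4.29,5.0],[0.0,0.0,0.0],0.85]]}}

```text
time: 25.7
tool_pos: [0.5883, 0.0736, 0.1003]
ee_rot: [-3.141, -0.002, -0.275]
wrist_force: [-0.6, 0.2, 0.5]
width: 0.0798
```

```bash
python3 - <<'E'
from fe import *
state()
lookp('pics/w10.png',(.5877,.0733,-.2755))
E
```

```text
t25.70 pos [0.5883 0.0736 0.1003] err mm [0.7 0.3 0.3] rot err [ 0.0005  0.0012 -0.0004] F [-0.6  0.2  0.5] w 0.0798
```

View pics/w10.png

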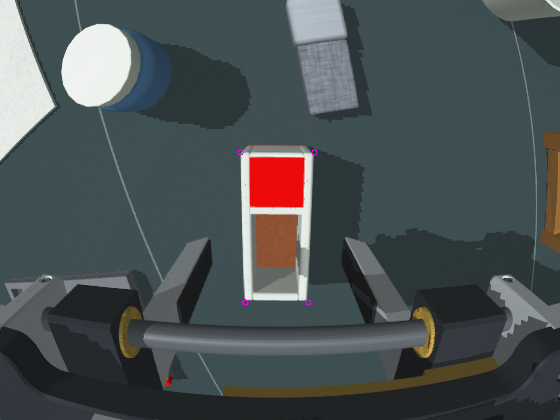

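The left red planter, tag at (277,182), is centred. The jar at (110,65) and brush tip at (330,85) are clear of the fingers. Gripping.

Request:
{"api": "apply_moves", "payload": {"moves": [[[0.0,0.0,1.13],[0.0,0.0,0.0],0.85],[[0.0,0.0,2.27],[0.0,0.0,0.0],0.85],[[0.0,0.0,3.4],[0.0,0.0,0.0],0.85],[[0.0,0.0,4.54],[0.0,0.0,0.0],0.85],[[0.0,0.0,5.67],[0.0,0.0,0.0],0.85],[[0.0,0.0,6.8],[0.0,0.0,0.0],0.85],[[0.0,0.0,6.8],[0.0,0.0,0.0],0.2],[[0.0,0.0,6.8],[0.0,0.0,0.0],0.2],[[0.0,0.0,6.8],[0.0,0.0,0.0],0.2],[[0.0,0.0,6.8],[0.0,0.0,0.0],0.2]]}}

```text
time: 26.58
tool_pos: [0.5887, 0.0731, 0.0325]
ee_rot: [-3.141, -0.002, -0.276]
wrist_force: [0.1, 1.0, -0.4]
width: 0.0567
```

Request:
{"api": "apply_moves", "payload": {"moves": [[[0.0,0.0,0.0],[0.0,0.0,0.0],0.2],[[0.0,0.0,0.0],[0.0,0.0,0.0],0.2],[[0.0,0.0,0.0],[0.0,0.0,0.0],0.2],[[0.0,0.0,0.0],[0.0,0.0,0.0],0.2],[[0.0,0.0,-0.8],[0.0,0.0,0.0],0.2],[[0.0,0.0,-2.0],[0.0,0.0,0.0],0.2],[[0.0,0.0,-4.0],[0.0,0.0,0.0],0.2],[[0.0,0.0,-6.0],[0.0,0.0,0.0],0.2],[[0.0,0.0,-8.0],[0.0,0.0,0.0],0.2],[[0.0,0.0,-10.0],[0.0,0.0,0.0],0.2]]}}

```text
time: 27.42
tool_pos: [0.5872, 0.073, 0.1325]
ee_rot: [3.141, 0.001, -0.276]
wrist_force: [-0.6, 0.4, -4.1]
width: 0.0478
```

```bash
python3 - <<'E'
from fe import *
adv([0,0,-3.2]);state()
p,R=trayT(-1,.085)
plan([([p[0]+.02,p[1]-.06,.12],R,6,.2),(p,R,3,.2),(None,None,1,.2)],True)
E
```

```text
t27.42 pos [0.5872 0.073  0.1325] err mm [-0.4 -0.3  0.4] rot err [-0.0008 -0.0014  0.0003] F [-0.6  0.4 -4.1] w 0.0478
#step mm 26.1 deg 1.47
#step mm 23.2 deg 0.00
#step mm 0.0 deg 0.00
[[[-1.7, -1.96, 0.2], [0.0, 0.0, -0.026], 0.2], [[-3.41, -3.93, 0.4], [0.0, 0.0, -0.051], 0.2], [[-5.11, -5.89, 0.6], [0.0, 0.0, -0.077], 0.2], [[-6.81, -7.86, 0.8], [0.0, 0.0, -0.102], 0.2], [[-8.51, -9.82, 1.0], [0.0, 0.0, -0.128], 0.2], [[-10.22, -11.79, 1.2], [0.0, 0.0, -0.154], 0.2], [[-11.4, -13.53, 2.17], [0.0, 0.0, -0.154], 0.2], [[-12.59, -15.28, 3.14], [0.0, 0.0, -0.154], 0.2], [[-13.77, -17.02, 4.1], [0.0, 0.0, -0.154], 0.2], [[-13.77, -17.02, 4.1], [0.0, 0.0, -0.154], 0.2]]
```

Request:
{"api": "apply_moves", "payload": {"moves": [[[-1.7,-1.96,0.2],[0.0,0.0,-0.026],0.2],[[-3.41,-3.93,0.4],[0.0,0.0,-0.051],0.2],[[-5.11,-5.89,0.6],[0.0,0.0,-0.077],0.2],[[-6.81,-7.86,0.8],[0.0,0.0,-0.102],0.2],[[-8.51,-9.82,1.0],[0.0,0.0,-0.128],0.2],[[-10.22,-11.79,1.2],[0.0,0.0,-0.154],0.2],[[-11.4,-13.53,2.17],[0.0,0.0,-0.154],0.2],[[-12.59,-15.28,3.14],[0.0,0.0,-0.154],0.2],[[-13.77,-17.02,4.1],[0.0,0.0,-0.154],0.2],[[-13.77,-17.02,4.1],[0.0,0.0,-0.154],0.2]]}}

```text
time: 28.25
tool_pos: [0.4983, 0.2771, 0.0881]
ee_rot: [3.141, 0.006, -0.118]
wrist_force: [-0.9, -1.0, -4.2]
width: 0.048
```

```bash
python3 - <<'E'
from fe import *
state()
look('pics/w11.png',-1,'tray')
E
```

```text
t28.25 pos [0.4983 0.2771 0.0881] err mm [-3.2  2.6 -2.9] rot err [-0.0006 -0.0061 -0.0037] F [-0.9 -1.  -4.2] w 0.0480
```

View pics/w11.png

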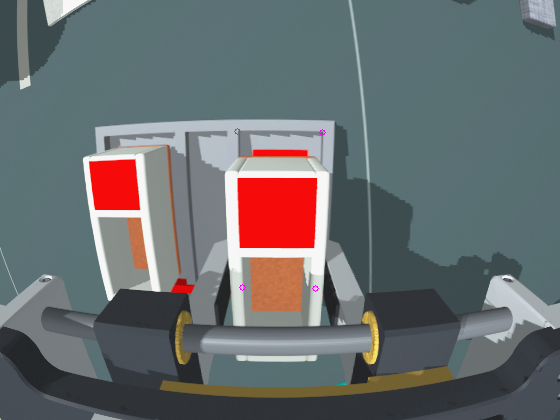

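The planter is over the near nest, with rail corners at (237,131) and (322,132). The first red one at (125,225) sits squarely. Settle, then lower.

Request:
{"api": "apply_moves", "payload": {"moves": [[[0,0,0],[0,0,0],0.2],[[0,0,0],[0,0,0],0.2],[[0,0,0.7],[0,0,0],0.2],[[0,0,1.5],[0,0,0],0.2],[[0,0,2.3],[0,0,0],0.2],[[0,0,3.1],[0,0,0],0.2],[[0,0,3.8],[0,0,0],0.2],[[0,0,4.4],[0,0,0],0.2],[[0,0,4.9],[0,0,0],0.2],[[0,0,5.0],[0,0,0],0.2]]}}

```text
time: 29.13
tool_pos: [0.501, 0.274, 0.039]
ee_rot: [3.14, 0.002, -0.122]
wrist_force: [-0.2, -0.4, -4.3]
width: 0.0482
```

```bash
python3 - <<'E'
from fe import *
adv([0,0,5.0]);state()
look('pics/w12.png',-1,'tray')
E
```

```text
t29.13 pos [0.501 0.274 0.039] err mm [-0.5 -0.5 -2. ] rot err [-0.0014 -0.0021  0.0002] F [-0.2 -0.4 -4.3] w 0.0482
```

View pics/w12.png

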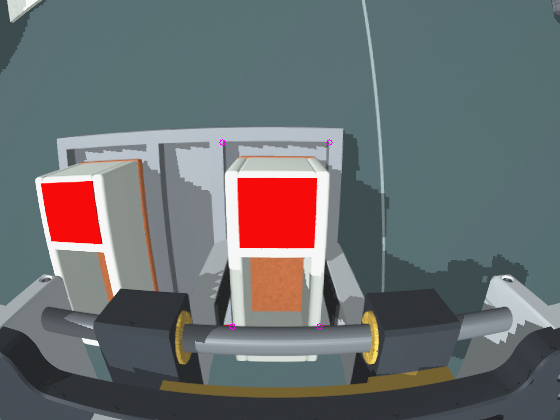

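It is between the rails, a few millimetres up. Creeping down.

Request:
{"api": "apply_moves", "payload": {"moves": [[[0,0,0.04],[0,0,0],0.2],[[0,0,0.08],[0,0,0],0.2],[[0,0,0.12],[0,0,0],0.2],[[0,0,0.16],[0,0,0],0.2],[[0,0,0.2],[0,0,0],0.2],[[0,0,0.24],[0,0,0],0.2],[[0,0,0.28],[0,0,0],0.2],[[0,0,0.32],[0,0,0],0.2],[[0,0,0.34],[0,0,0],0.2],[[0,0,0.34],[0,0,0],0.2]]}}

```text
time: 30.02
tool_pos: [0.5019, 0.2745, 0.0386]
ee_rot: [-3.141, -0.001, -0.122]
wrist_force: [-3.8, -1.5, 5.1]
width: 0.0479
```

```bash
python3 - <<'E'
from fe import *
adv([0,0,.34]);state()
E
```

```text
t30.02 pos [0.5019 0.2745 0.0386] err mm [ 0.4 -0.   1. ] rot err [0.0003 0.0007 0.0001] F [-3.8 -1.5  5.1] w 0.0479
```

Contact at 0.0386. Releasing, rising, and moving clear.

Request:
{"api": "apply_moves", "payload": {"moves": [[[0,0,0],[0,0,0],0.8],[[0,0,0],[0,0,0],0.8],[[0,0,0],[0,0,0],0.8],[[0,0,0],[0,0,0],0.8],[[0,0,0],[0,0,0],0.8],[[0,0,0],[0,0,0],0.8],[[0,0,-0.5],[0,0,0],0.8],[[0,0,-1.5],[0,0,0],0.8],[[0,0,-3],[0,0,0],0.8],[[0,0,-5.5],[0,0,0],0.8]]}}

```text
time: 30.85
tool_pos: [0.5003, 0.2737, 0.091]
ee_rot: [3.139, 0.004, -0.122]
wrist_force: [-0.3, 0.4, -1.1]
width: 0.0749
```

Request:
{"api": "apply_moves", "payload": {"moves": [[[0,0,-3],[0,0,0],0.8],[[0,0,-6],[0,0,0],0.8],[[0,2,-9],[0,0,0],0.8],[[0,5,-11],[0,0,0],0.8],[[-1,8,-12],[0,0,0],0.8],[[-2,11,-12],[0,0,0],0.8],[[-4,14,-12],[0,0,0],0.8],[[-6,17,-12],[0,0,0],0.8],[[-8,20,-12],[0,0,0],0.8],[[-10,22,-12],[0,0,0],0.8]]}}

```text
time: 31.68
tool_pos: [0.3745, 0.0664, 0.2132]
ee_rot: [3.141, -0.002, -0.123]
wrist_force: [0.1, -0.4, 0.6]
width: 0.0754
```

```bash
python3 - <<'E'
from fe import *
adv([0,0,-5.5]);adv([-10,22,-12]); state()
for n in ('top','scene'):
    im=optics.snapshot(n)[:,:,::-1].copy(); cv2.imwrite(f'pics/{n}9.png',im)
    s=cv2.resize(im,None,fx=3,fy=3,interpolation=cv2.INTER_CUBIC)
    if n=='top':
        cv2.imwrite('pics/f1.png',np.hstack([s[510:810,360:660],s[510:810,1080:1400]]))
    else: cv2.imwrite('pics/f2.png',np.hstack([s[420:720,380:700],s[700:1000,1000:1320]]))
E
```

```text
t31.68 pos [0.3745 0.0664 0.2132] err mm [-1.  -1.8  0.7] rot err [-0.0007  0.002   0.0014] F [ 0.1 -0.4  0.6] w 0.0754
```

View pics/top9.png

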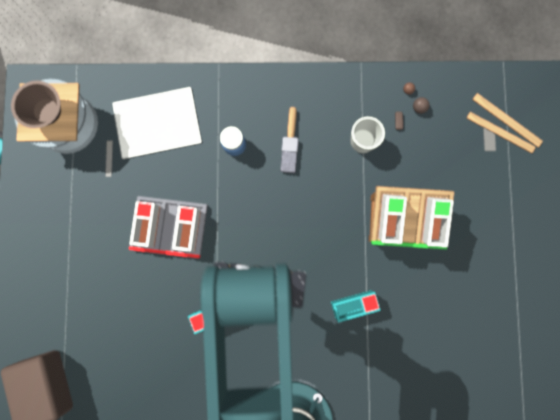

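View pics/f1.png

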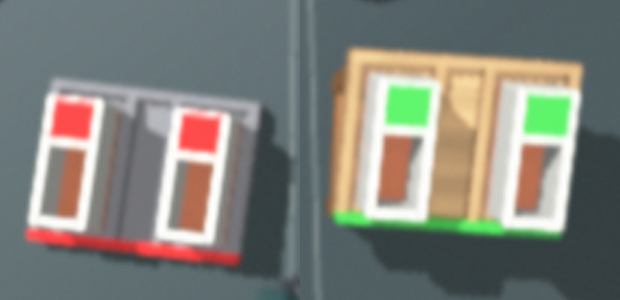

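View pics/f2.png

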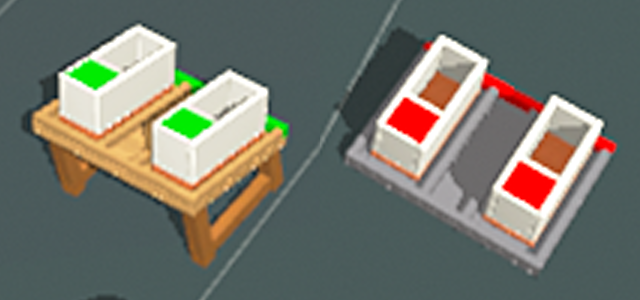

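All four sit in their nests, and the jar, cup, brush and turquoise pieces are where they were. One check that they lie flat: overlay the predicted rim outlines.

```bash
python3 - <<'E'
from fe import *
outs=[]
for n,b in (('top',[(125,190,90,75),(365,180,95,75)]),('scene',[(130,145,100,85),(335,235,105,90)])):
    c=optics.get_calibration(n); im=cv2.resize(cv2.imread(f'pics/{n}9.png'),None,fx=4,fy=4,interpolation=cv2.INTER_CUBIC)
    for k in ('rack','tray'):
        for i in (1,-1):
            p,R=(rackT(i,-.001) if k=='rack' else trayT(i))
            P=p+(R*Rx).apply(planter)
            cv2.polylines(im,[((proj(P,c)+.5)*4-.5).round().astype(int).reshape(-1,1,2)],True,(255,0,255),1)
    outs.append(np.hstack([cv2.resize(im[4*y:4*(y+h),4*x:4*(x+w)],(390,290)) for x,y,w,h in b]))
cv2.imwrite('pics/fin.png',np.vstack(outs))
E
```

```text
(no output)
```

View pics/fin.png

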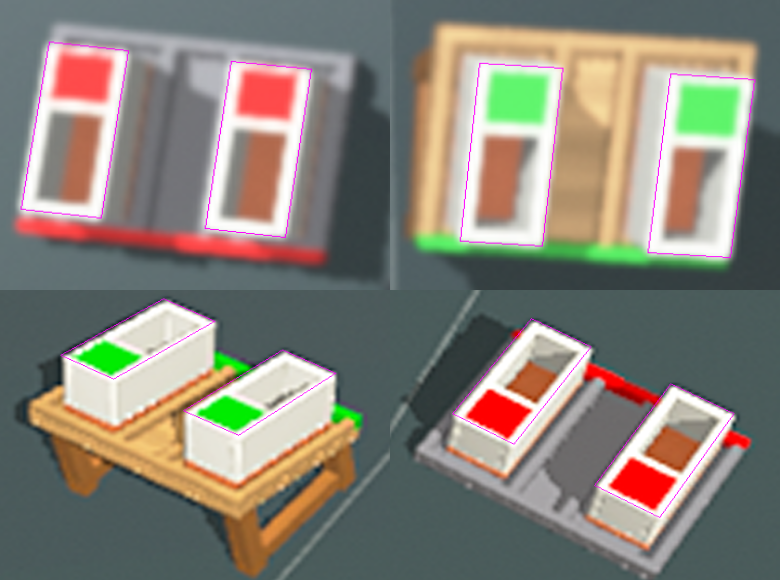

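All rims match the flat-in-nest prediction. The two in the rack sit a few millimetres lower towards the lip, still inside their nests. Handing in.

```bash
python3 -c "
from bench import job
print(job.close_job())"
```

```text
the job is handed in; nothing more can be done
None
```

The job is done and handed in at about 32 s. The two green-tagged planters are in the two nests of the sloping rack, and the two red-tagged ones are in the two nests of the tray. I placed the greens first. I lowered each one until I felt light floor contact (about 7–10 N), let go there, then backed the gripper off.

**Last checks:** in the top and scene pictures, all four stand upright between their rails, with rim outlines on the flat-in-nest prediction. The jar, cup, brush and turquoise look-alikes are where they were. The gripper was well clear, with wrist force below 1 N.

**Disagreement:** the two in the rack show a few millimetres (up to about 5) further down-slope than commanded. That is either a small slide towards the lip or an error in my fit of the rack's position; they are still inside their nests. No check failed.

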